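Hang the rinsed tumblers on the drying pegs

ROBOT

A 6-joint arm with a two-finger parallel gripper is mounted at the origin on the work surface. World frame = base frame: x ahead of the robot, y to its left, z up, the work surface at z = 0. Lengths are in m, angles in rad, forces in N, time in s.
With the tool pointing down it reaches from about 0.2 to 0.875 m from the base axis. Payload 3.4 kg.
Tool frame: the origin (TCP) lies at the very end of the fingers, on their centre line; the grasp point (between the pads) lies bot.grip_depth behind it (bot.grip_depth is the distance from the TCP to the grasp point, in m); x points along the fingers, y is the direction in which the jaws open and shut, and the axes are right-handed (so a half turn about x gives the same grasp; the last joint's range is limited). The gripper opens to 94 mm and grips with 3 to 60 N. Pads are 16 mm wide; open, the fingers measure 119 mm over their backs; the gripper's body (75 mm by 177 mm) begins 78 mm behind the grasp point.
Start: joints at [-1.371, 0.276, 1.505, -0, 1.361, -0.121], TCP at [0.181, -0.546, 0.172] pointing down, gripper open.
Joint ranges: [-2.89, 2.89], [-0.75, 2.08], [0.22, 2.7], [-1.18, 4.32], [0.11, 2.71], [-2.7, 2.7]. Speed limits (rad/s): [2.57, 2.57, 3.14, 3.14, 3.14, 3.14].

INTERFACE

Orientations are given as a unit quaternion [w, x, y, z].
In Python, from bench import readout, eyes, bot gives the robot as it stands.
- The arm moves only by the tool arm_command, never from a script. Its argument "rows" is a list of rows, each a list of 2 entries, a list of its own where there are three numbers: the shift along the tool's x, y, z in units of 40 mm (1.0 is 40 mm), then the turn about the tool's x in degrees. A call has exactly 5 rows; each row is the pose to reach, as a shift and turn from the pose measured when the call began, along the tool's axes at that moment; what a row does not reach only later rows make up. A row lasts 1/8 s, in which the tool goes at most 62.5 mm and 10.7 degrees, less where a joint would pass 70% of its speed; a pose out of reach is approached as far as the arm can. A call with a gripper value outside its range is refused whole. "fingers" is the opening, from -1 (shut) to 1 (fully open), set as the call begins (left out, the last holds). The fingers move at their own pace and stop on an object; the grip force is fixed at half the most. Time passes only in rows, so rows that repeat a pose let the fingers close, or fill a call up. It gives the time, the measured TCP pose, the force and the opening at its end, in the units of the state.
- readout.get_state(): the state, without advancing time (a new reading comes with each control period).
- eyes.get_image(name): name is "side" or "top" or "wrist"; returns a dict with "pixels" (480x640x3 uint8, red, green, blue), "fx", "fy", "cx", "cy" (pixels), "k1" (the pictures are not rectified: a ray, as slopes to the right and down, at radius r is drawn at 1 + k1 r^2 times it, then the intrinsics apply), "rvec" (rotation vector, rad) and "tvec" (3), from world to camera coordinates, as OpenCV has them; the wrist camera has in their place "T_tool_cam" (4x4, takes a point from camera to tool coordinates, whose origin is the TCP and whose axes are the tool frame's). Camera axes: x right, y down, z forward; pixel columns grow to the right and rows downward; lengths in m; the calibration is good to about 2 mm. A picture is of the moment at which its call begins: read the wrist's pose just before it. There is no depth.
- bot.job_done(): hands the job in, once; it reports no verdict.
The state is a dict: "clock": time; "joint_pos": joint angles; "qd": joint speeds; "tau": joint torques, N m; "position": TCP position; "tool_rot": TCP orientation; "wrist_force": force on the tool from outside, world axes, zero at the start; "moment": the same for the moment, N m; "grip_width": finger opening in m.
Only numpy, scipy, OpenCV 4.12 (cv2) and the standard library are available. Lean on these libraries where they do the work, as an engineer would, in place of code of your own. Each camera call takes 0.05 s, during which the arm holds its last target.

TASK

The black and the blue tumbler lying in the pulp tray have just been rinsed: hang each of them upside down on a free peg of the drying rack, one to a peg, so that it hangs straight with its inner floor resting on the top of the peg. Lower each one gently until it rests on the peg rather than letting it drop, do not knock the pots together, let go of them, and leave the corked bottle, the dry tumblers and everything else where they are.

Things in the scene. Friction and masses are not known exactly. Their poses are not given: they have to be found in the camera images.
- tumbler_dark: black stoneware tumbler with cream and olive bands: outer diameter 56 mm, straight-sided, wall 4 mm, 120 mm long, floor 7 mm thick, so the bore is 48 mm across and 113 mm deep; about 0.17 to 0.3 kg, its mass centre within 15 mm of half-length. It starts lying on its side in a bay of the pulp tray, its axis level and 50 mm above the table. Origin on its axis, half-way along; its x axis runs from mouth to foot along the axis, so x points straight up when it hangs mouth down
- tumbler_dark_floor (a point): centre of its inner floor, 53 mm from its centre towards the foot (7 mm inside the foot's face): the point that comes to rest on a peg's top
- tumbler_blue: blue stoneware tumbler with a cream mouth band: outer diameter 56 mm, straight-sided, wall 4 mm, 120 mm long, floor 7 mm thick, so the bore is 48 mm across and 113 mm deep; about 0.17 to 0.3 kg, its mass centre within 15 mm of half-length. It starts lying on its side in a bay of the pulp tray, its axis level and 50 mm above the table. Origin on its axis, half-way along; its x axis runs from mouth to foot along the axis, so x points straight up when it hangs mouth down
- tumbler_blue_floor (a point): centre of its inner floor, 53 mm from its centre towards the foot (7 mm inside the foot's face): the point that comes to rest on a peg's top
- pulp_tray: grey-brown moulded-pulp shipping tray, 150 x 312 mm, fixed to the table; origin at the middle of its underside. Its three half-round bays run along its x axis and lie at y = -100, 0 and +100 mm; bay edges, ridges and rim stand at most 35 mm above the table. The two tumblers and the corked bottle lie one in each bay, in any order, mouths and cork towards the tray's +x, within 6 mm of the bay's middle. The tray and the rack may change sides
- rack: drying rack, fixed: grey 250 x 250 mm drip tray with a 22 mm rim and two beech bars, 18 mm high at the top, carrying four pegs on a square of 125 mm; origin at the middle of its underside, its sides along x and y
- peg_1: upright round beech peg, fixed: 28 mm diameter (42 mm flange over the lowest 9 mm), 130 mm high, with a flat 20 mm top; origin on its axis at its foot, 18 mm above the table, so its top is 148 mm above the table. A dry tumbler (dry_1) always hangs on it; which corner of the rack it stands in varies
- peg_2: upright round beech peg, fixed: 28 mm diameter (42 mm flange over the lowest 9 mm), 130 mm high, with a flat 20 mm top; origin on its axis at its foot, 18 mm above the table, so its top is 148 mm above the table. A dry tumbler (dry_2) always hangs on it; which corner of the rack it stands in varies
- peg_3: upright round beech peg, fixed: 28 mm diameter (42 mm flange over the lowest 9 mm), 130 mm high, with a flat 20 mm top; origin on its axis at its foot, 18 mm above the table, so its top is 148 mm above the table. It is always free at the start; which corner of the rack it stands in varies
- peg_4: upright round beech peg, fixed: 28 mm diameter (42 mm flange over the lowest 9 mm), 130 mm high, with a flat 20 mm top; origin on its axis at its foot, 18 mm above the table, so its top is 148 mm above the table. It is always free at the start; which corner of the rack it stands in varies
- dry_1: bystander: buff dry tumbler, same size as the others, hanging loose mouth down on peg_1, its foot 155 mm above the table; origin at its centre (half-way up), z axis up
- dry_2: bystander: sage green dry tumbler, same size as the others, hanging loose mouth down on peg_2, its foot 155 mm above the table; origin at its centre (half-way up), z axis up
- bottle: bystander: cream stoneware bottle with a cork, 56 mm diameter, 128 mm long with its cork, lying loose in a bay of the pulp tray; origin on its axis, 62 mm from its foot; x towards its foot
- brush: bystander: flat glaze brush, 190 mm long, lying on the table between tray and rack; origin under its middle, x towards the bristles
- tape_roll: bystander: roll of brown packing tape, 100 mm across, 48 mm high, lying flat at the back; origin under its centre
- glaze_jar: bystander: white jar with a black lid, 72 mm across, 90 mm high, at the back; origin under its centre
- wax_tin: bystander: blue tin, 70 x 100 x 35 mm, at the back; origin under its centre
Not all that is in view belongs to the job. What is shaped like the tumbler_blue but orange or red is not meant.

How it is judged:
By the outcome, as a careful person would: the job done as asked, in the order asked, and still so for the second after the job is handed in, with the robot touching nothing.
It also fails if it takes over 70 s, if anything falls off the work surface, if the arm or the gripper's body presses on something with over 40 N, if the wrist force passes 120 N, or if a joint passes its speed limit or range.

## Working session

There is one attempt and no reset: what is moved stays moved. The work goes in short steps, Python scripts to look and compute and a tool call to move; the robot and the scene stay as the last step left them, time stands still between calls to the robot, and variables do not carry over. Pictures are saved under pics/ and viewed, and the job is handed in when it is done.

Besides the shell and the picture viewer there is one more tool, called after ">>>" as name([rows], argument=value, ...), one row to a line, values as JSON. arm_command: Moves the arm, as the interface text tells. Its arguments: {"type":"object","properties":{"rows":{"type":"array"},"fingers":{"type":"number"}},"required":["rows"]}

```bash
ls; mkdir -p pics; python3 - <<'E'
from bench import readout, eyes, bot
import cv2
s=readout.get_state();print(s);print(bot.grip_depth,[a for a in dir(bot) if a[0]!='_'])
for n in ["side","top","wrist"]:
    d=eyes.get_image(n);cv2.imwrite(f"pics/{n}0.png",d["pixels"][:,:,::-1])
    print(n,{k:v for k,v in d.items() if k!="pixels"})
E
```

```text
pics
{'clock': 0.0, 'joint_pos': array([-1.37098385e+00,  2.76607358e-01,  1.50612244e+00,  1.31668319e-05,
        1.36071192e+00, -1.20992742e-01]), 'qd': array([-9.02186045e-05, -3.33501331e-03, -5.46901911e-04, -8.24304665e-04,
       -7.98592357e-04,  1.38365128e-03]), 'tau': array([-2.39054563e-03, -4.04585981e+01, -2.37229532e+01,  6.99434825e-02,
        3.44790705e-02, -1.50616265e-04]), 'position': array([ 0.18119255, -0.54503745,  0.17160203]), 'tool_rot': array([-0.1122816 , -0.69800834, -0.11358843,  0.69805076]), 'wrist_force': array([ 0.37689035, -0.29633457,  0.83891683]), 'moment': array([-0.0585845 ,  0.00101962, -0.02997137]), 'grip_width': 0.0940482180606788}
0.0188 ['Unreachable', 'grip_depth', 'job_done']
side {'fx': 501.78731102682224, 'fy': 501.78731102682224, 'cx': 328.6183637836928, 'cy': 231.7615015355296, 'k1': -0.01751205781392821, 'rvec': array([ 2.28408294, -0.09435451,  0.03968014]), 'tvec': array([-0.55655425,  0.08695802,  1.23090513])}
top {'fx': 481.42668049307593, 'fy': 481.42668049307593, 'cx': 320.47380850424935, 'cy': 245.08915805502207, 'k1': 0.0012706424236882093, 'rvec': array([ 2.09809209, -2.15226441,  0.12581223]), 'tvec': array([0.01975275, 0.56187566, 0.94508195])}
wrist {'fx': 379.3978019778977, 'fy': 379.3978019778977, 'cx': 318.7373672856529, 'cy': 241.5570620672239, 'k1': -0.07137529055600395, 'T_tool_cam': array([[ 9.35569512e-04, -2.44938356e-01,  9.69538203e-01,
        -2.13302776e-01],
       [ 9.99998487e-01, -1.19298076e-03, -1.26635014e-03,
         1.17346043e-03],
       [ 1.46681815e-03,  9.69537920e-01,  2.44936869e-01,
        -7.06490899e-02],
       [ 0.00000000e+00,  0.00000000e+00,  0.00000000e+00,
         1.00000000e+00]])}
```

View pics/top0.png

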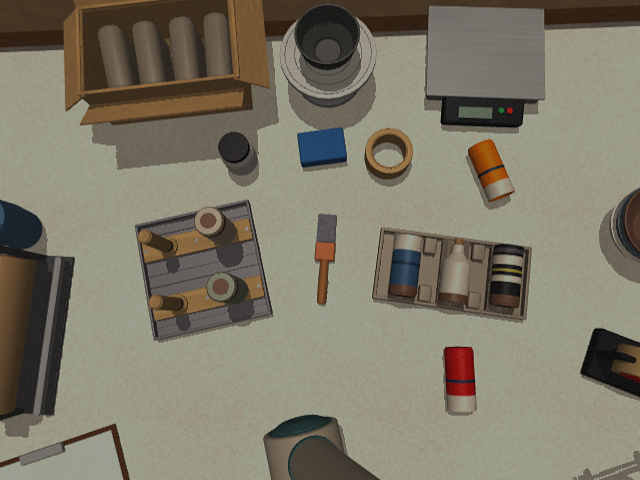

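View pics/side0.png

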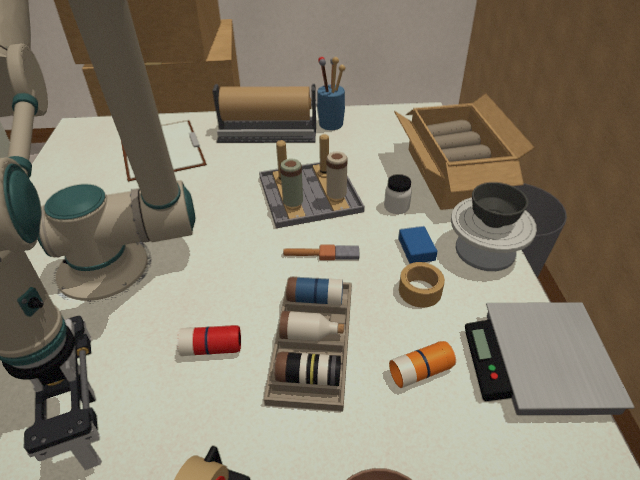

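View pics/wrist0.png

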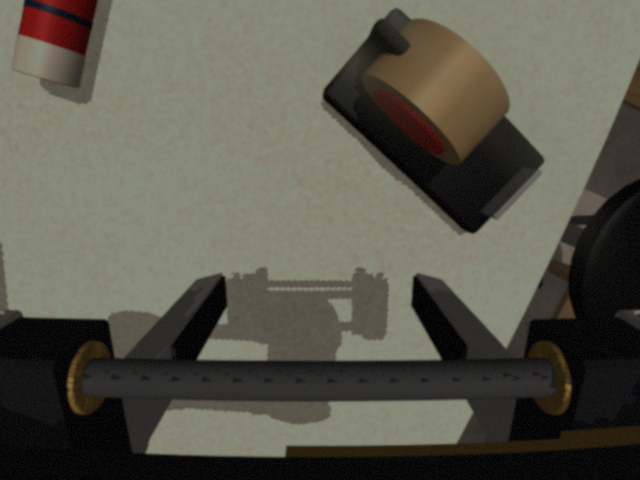

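The top view shows the tray on the right with blue at (405,266), the bottle, and black at (507,275), mouths towards +x. The rack is on the left with free pegs' tops near (147,235) and (156,300), and dry tumblers' feet near (209,221) and (222,288). Red and orange decoys lie outside the tray. The side view agrees. I'll measure next.

```bash
cat > h.py <<'E'
import numpy as np, cv2
from scipy.spatial.transform import Rotation as R
from bench import readout, eyes, bot
def ctr(d): 
    M=cv2.Rodrigues(np.array(d["rvec"]))[0]; return M,-M.T@np.array(d["tvec"])
def rays(d,uv):
    uv=np.atleast_2d(np.array(uv,float)); K=np.array([[d["fx"],0,d["cx"]],[0,d["fy"],d["cy"]],[0,0,1]])
    p=cv2.undistortPoints(uv.reshape(-1,1,2),K,np.array([d["k1"],0,0,0,0.])).reshape(-1,2)
    return np.c_[p,np.ones(len(p))]
def onz(d,uv,z,pose=None):
    r=rays(d,uv)
    if "rvec" in d: M,c=ctr(d); w=r@M
    else:
        T=d["T_tool_cam"]; p,q=pose; Rt=R.from_quat([q[1],q[2],q[3],q[0]]).as_matrix()
        w=r@(Rt@T[:3,:3]).T; c=p+Rt@T[:3,3]
    t=(z-c[2])/w[:,2]; return c+w*t[:,None]
def proj(d,P,pose=None):
    P=np.atleast_2d(P)
    if "rvec" in d: M,c=ctr(d); X=(P-c)@M.T
    else:
        T=d["T_tool_cam"]; p,q=pose; Rt=R.from_quat([q[1],q[2],q[3],q[0]]).as_matrix()
        X=(P-(p+Rt@T[:3,3]))@(Rt@T[:3,:3])
    s=X[:,:2]/X[:,2:]; s=s*(1+d["k1"]*(s**2).sum(1))[:,None]
    return s*[d["fx"],d["fy"]]+[d["cx"],d["cy"]]
E
python3 - <<'E'
import cv2
a=cv2.imread("pics/top0.png")
cv2.imwrite("pics/topA.png",cv2.resize(a[215:330,365:545],None,fx=4.4,fy=4.4,interpolation=cv2.INTER_CUBIC))
cv2.imwrite("pics/topB.png",cv2.resize(a[195:345,125:280],None,fx=4,fy=4,interpolation=cv2.INTER_CUBIC))
E
```

```text
(no output)
```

View pics/topA.png

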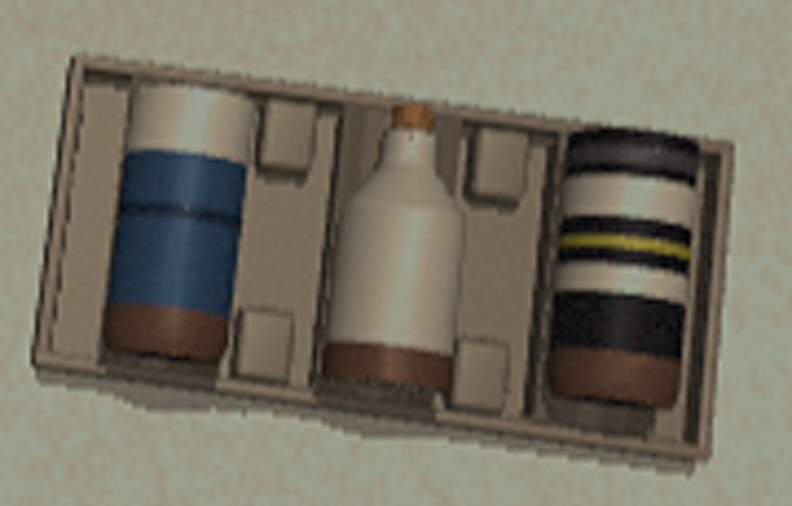

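View pics/topB.png

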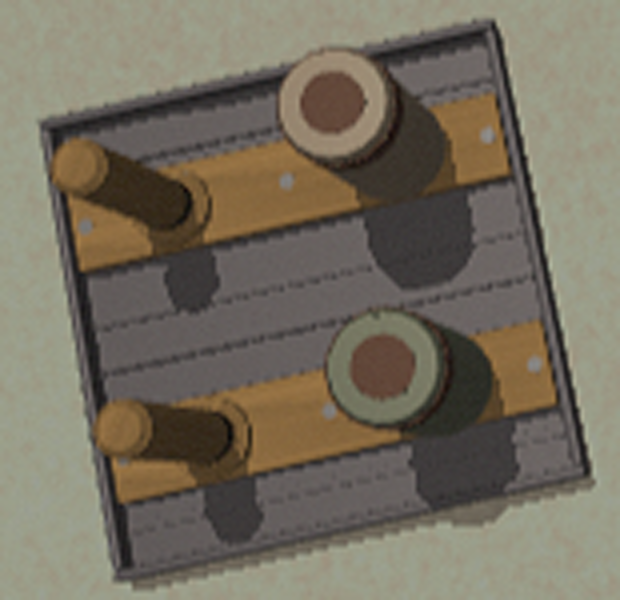

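```bash
python3 - <<'E'
from h import *
d=eyes.get_image("top"); print("cam",ctr(d)[1])
A=lambda u,v:(365+(u+.5)/4.4-.5,215+(v+.5)/4.4-.5)
B=lambda u,v:(125+(u+.5)/4-.5,195+(v+.5)/4-.5)
for n,q in dict(blue=[(132,90),(103,350),(254,100),(226,360)],black=[(568,140),(548,395),(698,150),(682,405)]).items():
    P=onz(d,[A(*x) for x in q],0.05); m1=(P[0]+P[2])/2; m0=(P[1]+P[3])/2; a=m1-m0
    print(n,P[:,:2].round(4).tolist(),"mid mouth",m1.round(4),"mid foot",m0.round(4),"yaw",np.degrees(np.arctan2(a[1],a[0])),"len",np.linalg.norm(a),"width",np.linalg.norm(np.cross(a/np.linalg.norm(a),P[2]-P[0])))
# tray rim corners z .03
T=onz(d,[A(76,58),A(733,142),A(706,460),A(38,360)],0.033)[:,:2];print("tray",T.round(4).tolist(),T.mean(0),[np.linalg.norm(T[i]-T[(i+1)%4]).round(4) for i in range(4)])
p=onz(d,[B(80,165),B(126,427)],.148)[:,:2]; f=onz(d,[B(338,107),B(387,367)],.155)[:,:2]
print(p,f); Q=np.r_[p,f]
print([np.linalg.norm(x-y).round(4) for x,y in [(Q[0],Q[1]),(Q[0],Q[2]),(Q[1],Q[3]),(Q[2],Q[3])]])
# fit square
c=Q.mean(0); L=np.array([[1,1],[-1,1],[1,-1],[-1,-1]])*.0625
z=(Q-c)@[1,1j]; l=L@[1,1j]; th=np.angle((z*l.conj()).sum())
F=l*np.exp(1j*th)+c@[1,1j]; print("rack",c,np.degrees(th)); print(np.c_[F.real,F.imag],abs(F-Q@[1,1j]))
E
```

```text
cam [ 0.41082655 -0.02728225  1.01968207]
blue [[0.5775, -0.1461], [0.4582, -0.1275], [0.5712, -0.2018], [0.4523, -0.1827]] mid mouth [ 0.5744 -0.174   0.05  ] mid foot [ 0.4553 -0.1551  0.05  ] yaw -8.995518390028675 len 0.12057585666395038 width 0.0560106615266989
black [[0.5486, -0.3432], [0.4332, -0.3255], [0.5423, -0.4013], [0.4274, -0.3844]] mid mouth [ 0.5454 -0.3723  0.05  ] mid foot [ 0.4303 -0.3549  0.05  ] yaw -8.573051996685097 len 0.1164345558803821 width 0.058376665150043354
tray [[0.5965, -0.1226], [0.5479, -0.4242], [0.4027, -0.3992], [0.4552, -0.0992]] [ 0.50057472 -0.26129727] [np.float64(0.3054), np.float64(0.1473), np.float64(0.3046), np.float64(0.1433)]
[[0.57265134 0.32939687]
 [0.4506638  0.30403821]] [[0.59507397 0.20656675]
 [0.4744522  0.18266805]]
[np.float64(0.1246), np.float64(0.1249), np.float64(0.1237), np.float64(0.123)]
rack [0.52321033 0.25566747] 11.095484212823534
[[0.57251428 0.329027  ]
 [0.4498508  0.30497142]
 [0.59656986 0.20636352]
 [0.47390638 0.18230794]] [0.00039445 0.00123768 0.00150963 0.00065391]
```

```bash
cat >> h.py <<'E'
def go(target,yaw=None):
    """target TCP; yaw = wanted world heading (deg) of tool y (mod 180)"""
    s=readout.get_state(); q=s["tool_rot"]; M=R.from_quat([q[1],q[2],q[3],q[0]]).as_matrix()
    v=M.T@(np.array(target)-s["position"])/0.04
    y=np.degrees(np.arctan2(M[1,1],M[0,1])); 
    print("t",s["clock"].round(2) if hasattr(s["clock"],'round') else s["clock"],"pos",s["position"].round(4),"xax",M[:,0].round(4),"y head",y.round(2),"z",M[:,2].round(3),"F",s["wrist_force"].round(2),"m",s["moment"].round(3),"w",round(s["grip_width"],4),"q6",s["joint_pos"].round(2))
    print("shift",v.round(3),"mm",(v*40).round(1))
    if yaw is not None:
        dy=(yaw-y+90)%180-90; print("turn for yaw (x down => minus):",round(-dy,2))
E
python3 - <<'E'
from h import *
go([.475,-.158,.17],81)
E
```

```text
t 0.2 pos [ 0.1812 -0.5453  0.1719] xax [-2.0e-04  1.1e-03 -1.0e+00] y head -71.62 z [-0.949 -0.315 -0.   ] F [-0.61  0.44 -0.16] m [0.022 0.063 0.026] w 0.0938 q6 [-1.37  0.28  1.51  0.    1.36 -0.12]
shift [  0.057  -6.873 -10.022] mm [   2.3 -274.9 -400.9]
turn for yaw (x down => minus): 27.38
```

>>> arm_command([
  [[0,-0.7,-1.0],3],
  [[0,-1.5,-2.1],7],
  [[0,-2.2,-3.2],11],
  [[0,-2.9,-4.3],15],
  [[0,-3.6,-5.2],18],
], fingers=0.65)

```text
clock: 0.82
position: [0.3342, -0.3415, 0.1721]
tool_rot: [0.001, 0.707, 0.002, -0.707]
wrist_force: [0.4, 0.1, -1.0]
grip_width: 0.0771
```

```bash
python3 - <<'E'
from h import *
go([.475,-.158,.17],81)
E
```

```text
t 0.825 pos [ 0.3342 -0.3415  0.1721] xax [ 1.0e-04  1.2e-03 -1.0e+00] y head -89.71 z [-1.    -0.005 -0.   ] F [ 0.37  0.05 -1.03] m [0.027 0.054 0.001] w 0.0771 q6 [-0.94  0.13  1.7   0.    1.31  0.62]
shift [ 0.058 -4.569 -3.543] mm [   2.3 -182.8 -141.7]
turn for yaw (x down => minus): 9.29
```

>>> arm_command([
  [[0,-1.0,-0.8],2],
  [[0,-2.1,-1.6],5],
  [[0,-3.2,-2.5],8],
  [[0,-4.1,-3.2],9.3],
  [[0,-4.57,-3.54],9.3],
])

```text
clock: 1.45
position: [0.4759, -0.1558, 0.1722]
tool_rot: [-0.055, 0.705, -0.054, -0.705]
wrist_force: [-0.2, -1.0, 0.4]
grip_width: 0.0775
```

```bash
python3 - <<'E'
from h import *
s=readout.get_state(); d=eyes.get_image("wrist");cv2.imwrite("pics/w1.png",d["pixels"][:,:,::-1])
go([.475,-.158,.17],81)
E
```

```text
t 1.5 pos [ 0.4771 -0.1542  0.1721] xax [ 0.0016  0.0038 -1.    ] y head -98.84 z [-0.988  0.154 -0.001] F [0.63 1.09 0.46] m [ 0.067 -0.043 -0.021] w 0.0773 q6 [-0.45  0.16  1.66  0.    1.32  1.27]
shift [0.053 0.102 0.037] mm [2.1 4.1 1.5]
turn for yaw (x down => minus): 0.16
```

View pics/w1.png

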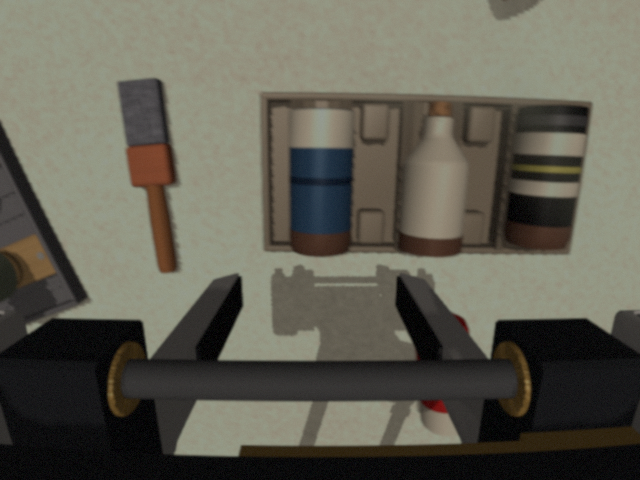

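```bash
python3 - <<'E'
from h import *
s=readout.get_state(); pose=(s["position"],s["tool_rot"]); d=eyes.get_image("wrist")
hsv=cv2.cvtColor(d["pixels"],cv2.COLOR_RGB2HSV); m=cv2.inRange(hsv,(95,80,40),(125,255,255)); 
for v in (160,170,200,220):
    x=np.where(m[v,270:380])[0]+270; P=onz(d,[[x.min()-.5,v],[x.max()+.5,v]],.05,pose); print(v,x.min(),x.max(),P.round(4).tolist(),P.mean(0).round(4))
print(onz(d,[[320,254]],.05,pose),onz(d,[[321,103]],.05,pose))
go([.475,-.158,.17],81)
E
```

```text
160 295 356 [[0.539, -0.1429, 0.05], [0.5307, -0.1961, 0.05]] [ 0.5349 -0.1695  0.05  ]
170 296 355 [[0.5304, -0.1423, 0.05], [0.5223, -0.194, 0.05]] [ 0.5264 -0.1682  0.05  ]
200 295 354 [[0.5046, -0.137, 0.05], [0.4964, -0.1896, 0.05]] [ 0.5005 -0.1633  0.05  ]
220 296 353 [[0.4866, -0.1348, 0.05], [0.4786, -0.1863, 0.05]] [ 0.4826 -0.1606  0.05  ]
[[ 0.45180192 -0.15166854  0.05      ]] [[ 0.58228423 -0.17290521  0.05      ]]
t 1.55 pos [ 0.4758 -0.1561  0.1721] xax [ 3.0e-04  1.9e-03 -1.0e+00] y head -98.8 z [-0.988  0.153  0.   ] F [ 0.07 -0.81  0.13] m [ 0.078  0.046 -0.018] w 0.0773 q6 [-0.46  0.16  1.66  0.    1.32  1.27]
shift [0.052 0.051 0.013] mm [2.1 2.  0.5]
turn for yaw (x down => minus): 0.2
```

>>> arm_command([
  [[0.8,0.06,0],0],
  [[1.8,0.07,0],0],
  [[2.6,0.07,0.01],0],
  [[3.1,0.07,0.01],0],
  [[3.25,0.07,0.01],0],
])

```text
clock: 2.17
position: [0.4734, -0.1589, 0.0409]
tool_rot: [0.055, -0.704, 0.054, 0.706]
wrist_force: [0.7, 0.2, -0.4]
grip_width: 0.0775
```

```bash
python3 - <<'E'
from h import *
go([.475,-.159,.041],81)
E
```

```text
t 2.175 pos [ 0.4734 -0.1589  0.0409] xax [-0.0026  0.0028 -1.    ] y head -98.85 z [-0.988  0.154  0.003] F [ 0.68  0.24 -0.39] m [ 0.064  0.009 -0.038] w 0.0775 q6 [-0.46  0.28  1.86  0.    1.01  1.26]
shift [-0.003 -0.004 -0.039] mm [-0.1 -0.1 -1.5]
turn for yaw (x down => minus): 0.15
```

>>> arm_command([
  [[0,0,0],0],
  [[0,0,0],0],
  [[0,0,0],0],
  [[0,0,0],0],
  [[0,0,0],0],
], fingers=0.14)

```text
clock: 2.8
position: [0.4736, -0.1589, 0.0411]
tool_rot: [0.055, -0.704, 0.054, 0.706]
wrist_force: [-0.1, -0.1, 0.0]
grip_width: 0.0537
```

>>> arm_command([
  [[-0.2,0,0],0],
  [[-0.5,0,0],0],
  [[-0.8,0,0],0],
  [[-1.0,0,0],0],
  [[-1.0,0,0],0],
])

```text
clock: 3.42
position: [0.4743, -0.1593, 0.082]
tool_rot: [0.055, -0.705, 0.054, 0.705]
wrist_force: [-0.2, 0.7, 1.0]
grip_width: 0.0534
```

```bash
python3 - <<'E'
from h import *
go([.475,-.159,.041],81)
d=eyes.get_image("side");cv2.imwrite("pics/s2.png",d["pixels"][:,:,::-1])
d=eyes.get_image("wrist");cv2.imwrite("pics/w2.png",d["pixels"][:,:,::-1])
E
```

```text
t 3.425 pos [ 0.4743 -0.1593  0.082 ] xax [-5.0e-04  1.7e-03 -1.0e+00] y head -98.85 z [-0.988  0.154  0.001] F [-0.2   0.74  0.95] m [-0.029 -0.044 -0.066] w 0.0534 q6 [-0.46  0.24  1.8   0.    1.1   1.26]
shift [ 1.026 -0.009 -0.017] mm [41.  -0.4 -0.7]
turn for yaw (x down => minus): 0.15
```

View pics/s2.png

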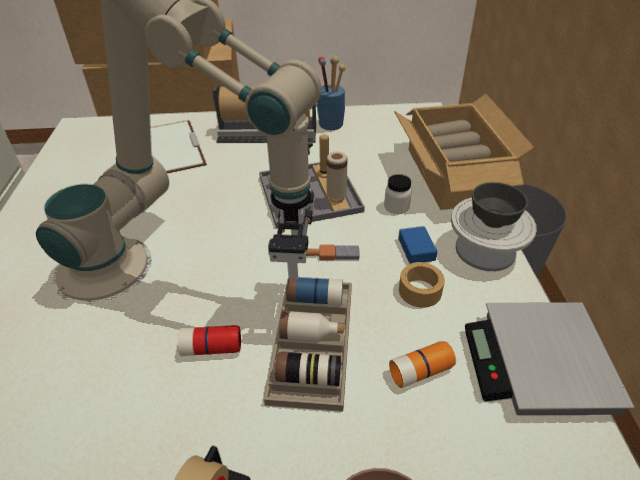

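View pics/w2.png

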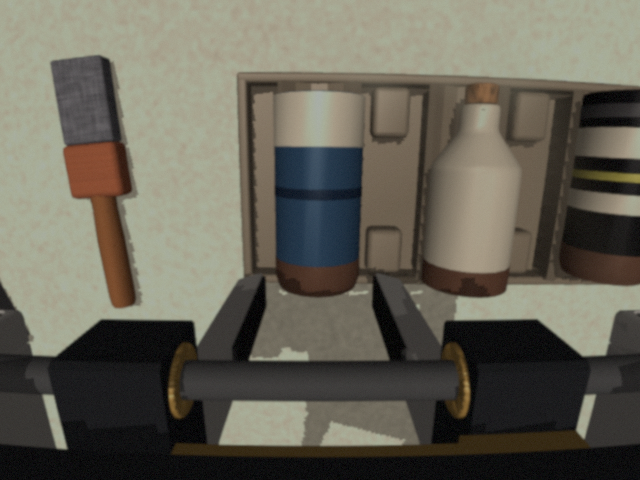

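```bash
python3 - <<'E'
from h import *
s=readout.get_state(); pose=(s["position"],s["tool_rot"]); d=eyes.get_image("wrist")
p=s["position"]; print(proj(d,[p,p+[0,0,.0188]],pose))
# foot rim bottom silhouette (318,292), mouth top
for z in (.03,.05,.06): print(z,onz(d,[[318,291],[319,263],[319,94]],z,pose).round(4).tolist())
t=eyes.get_image("top");cv2.imwrite("pics/t2.png",cv2.resize(t["pixels"][200:350,340:560,::-1],None,fx=3.5,fy=3.5,interpolation=cv2.INTER_CUBIC))
E
```

```text
[[317.28126484 269.79481237]
 [317.04168122 280.85789387]]
0.03 [[0.4401, -0.1538, 0.03], [0.4615, -0.158, 0.03], [0.5769, -0.1761, 0.03]]
0.05 [[0.448, -0.1552, 0.05], [0.4678, -0.159, 0.05], [0.5744, -0.1757, 0.05]]
0.06 [[0.4519, -0.1559, 0.06], [0.4709, -0.1595, 0.06], [0.5731, -0.1756, 0.06]]
```

View pics/t2.png

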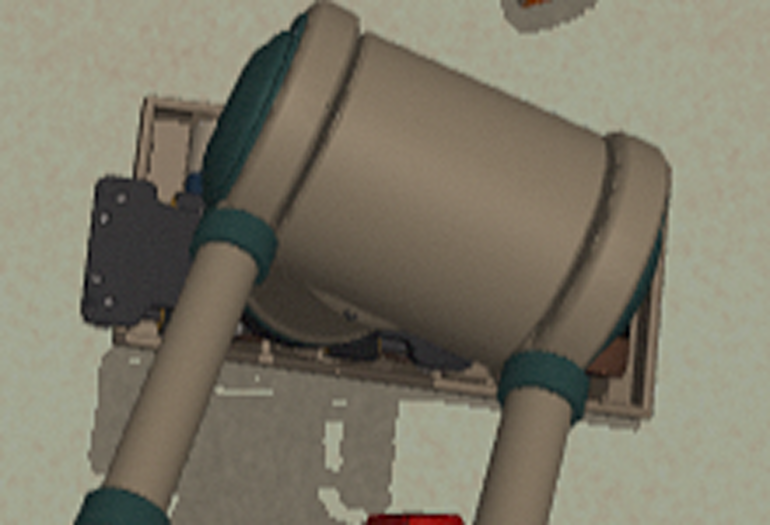

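>>> arm_command([
  [[0,0,0],0],
  [[0.3,0,-0.02],0],
  [[0.7,0,-0.02],0],
  [[1.0,0,-0.02],0],
  [[1.12,0,-0.02],0],
], fingers=0.65)

```text
clock: 4.25
position: [0.4732, -0.1585, 0.0347]
tool_rot: [0.056, -0.703, 0.053, 0.707]
wrist_force: [0.3, -0.9, 0.4]
grip_width: 0.0774
```

>>> arm_command([
  [[0,0,0],0],
  [[0,0,0],0],
  [[0,0,0],0],
  [[0,0,0],0],
  [[0,0,0],0],
], fingers=-1)

```text
clock: 4.88
position: [0.4736, -0.158, 0.0356]
tool_rot: [0.056, -0.704, 0.053, 0.706]
wrist_force: [0.5, 2.0, 5.9]
grip_width: 0.0393
```

```bash
python3 - <<'E'
from h import *
go([.475,-.159,.041],81)
E
```

```text
t 4.875 pos [ 0.4736 -0.158   0.0356] xax [-0.0038  0.0047 -1.    ] y head -98.89 z [-0.988  0.154  0.004] F [0.52 2.   5.88] m [ 0.493  0.145 -0.077] w 0.0393 q6 [-0.46  0.29  1.87  0.    0.99  1.26]
shift [-0.135  0.02  -0.037] mm [-5.4  0.8 -1.5]
turn for yaw (x down => minus): 0.11
```

```bash
python3 - <<'E'
from h import *
d=eyes.get_image("wrist");cv2.imwrite("pics/w3.png",d["pixels"][:,:,::-1])
d=eyes.get_image("side");cv2.imwrite("pics/s3.png",cv2.resize(d["pixels"][200:420,220:400,::-1],None,fx=3,fy=2.7))
go([.475,-.159,.041],81)
E
```

```text
t 4.975 pos [ 0.4736 -0.158   0.0356] xax [-0.0037  0.0046 -1.    ] y head -98.88 z [-0.988  0.154  0.004] F [-0.86  2.77  5.57] m [ 0.477  0.179 -0.029] w 0.0395 q6 [-0.46  0.29  1.87  0.    0.99  1.26]
shift [-0.134  0.02  -0.037] mm [-5.4  0.8 -1.5]
turn for yaw (x down => minus): 0.12
```

View pics/w3.png

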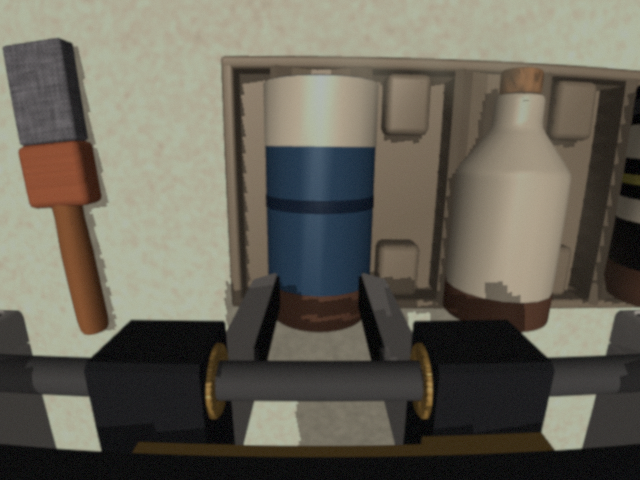

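View pics/s3.png

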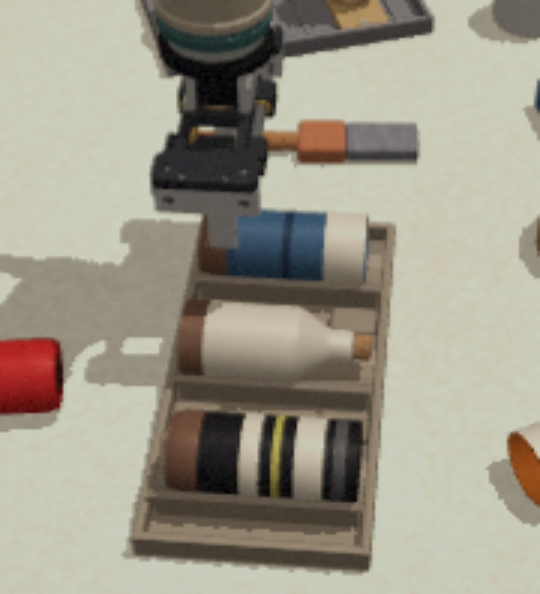

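```bash
python3 - <<'E'
from h import *
s=readout.get_state(); d=eyes.get_image("side"); print(ctr(d)[1])
q=s["tool_rot"]; M=R.from_quat([q[1],q[2],q[3],q[0]]).as_matrix(); p=s["position"]
for off in (.02,.032):
  for dx in (0,-.0188,-.04): print(off,dx,proj(d,[p+M@[dx,off,.008],p+M@[dx,off,-.008]]).round(1).tolist())
a=np.array([.475,-.159,.05]);ax=np.array([.9877,-.156,0])
print("foot axis/mouth",proj(d,[a-ax*.02,a+ax*.1,a+[0,0,.028]]).round(1).tolist())
cv2.imwrite("pics/s4.png",cv2.resize(d["pixels"][220:320,260:360,::-1],None,fx=6,fy=6,interpolation=cv2.INTER_CUBIC))
E
```

```text
[ 0.48582575 -0.91507328  0.87123821]
0.02 0 [[291.7, 299.9], [298.9, 300.4]]
0.02 -0.0188 [[291.3, 294.2], [298.6, 294.6]]
0.02 -0.04 [[290.8, 287.6], [298.2, 288.0]]
0.032 0 [[291.0, 304.1], [298.3, 304.5]]
0.032 -0.0188 [[290.6, 298.4], [297.9, 298.8]]
0.032 -0.04 [[290.1, 291.8], [297.6, 292.2]]
foot axis/mouth [[287.8, 288.8], [342.0, 291.7], [296.2, 280.5]]
```

View pics/s4.png

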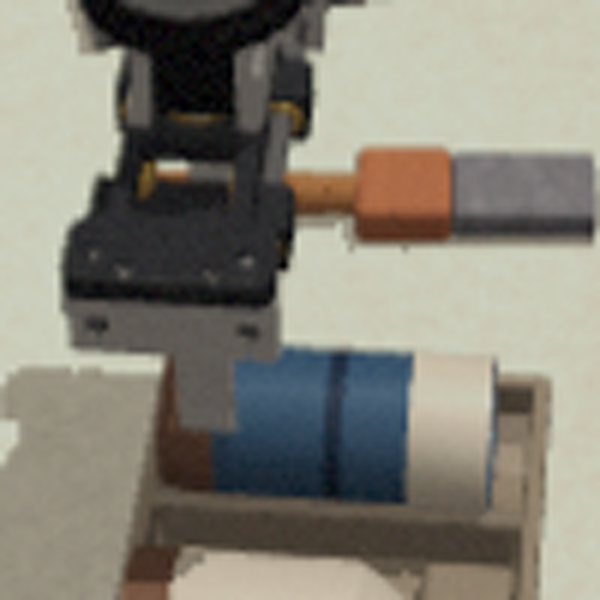

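```bash
python3 - <<'E'
from h import *
d=eyes.get_image("top"); s=eyes.get_image("side"); w=eyes.get_image("wrist")
print("top brush", onz(d,[[322,303],[319,214],[337,215]],.006).round(4).tolist())
print("side brush", onz(s,[[284,251],[358.5,247],[358.5,259]],.006).round(4).tolist())
q=np.array([.055,-.705,.054,.705]);q/=np.linalg.norm(q)
q=np.array([.055,-.705,.054,.705]);pose=(np.array([.4743,-.1593,.082]),q)
print("w2 brush", onz(w,[[122,305],[53,60],[100,56]],.006,pose).round(4).tolist())
print("w2 tray corners", onz(w,[[238,75]],.033,pose).round(4).tolist())
for a in (0,.01,.02,.03,.04):
  P=[pose[0]+R.from_quat([q[1],q[2],q[3],q[0]]).as_matrix()@np.array([-a,y,z]) for y,z in [(-.0267,-.008),(.0267,-.008),(.0267,.008)]]
  print(a,proj(w,P,pose).round(0).tolist())
E
```

```text
top brush [[0.4453, 0.0063, 0.006], [0.6358, 0.0083, 0.006], [0.6324, -0.0303, 0.006]]
side brush [[0.4468, 0.0142, 0.006], [0.6357, 0.0132, 0.006], [0.6302, -0.0303, 0.006]]
w2 brush [[0.4434, 0.0125, 0.006], [0.6397, 0.0133, 0.006], [0.6349, -0.0236, 0.006]]
w2 tray corners [[0.5978, -0.1261, 0.033]]
0 [[272.0, 257.0], [363.0, 257.0], [362.0, 282.0]]
0.01 [[270.0, 262.0], [365.0, 262.0], [364.0, 289.0]]
0.02 [[267.0, 267.0], [367.0, 267.0], [366.0, 295.0]]
0.03 [[265.0, 274.0], [369.0, 273.0], [368.0, 303.0]]
0.04 [[262.0, 280.0], [372.0, 280.0], [371.0, 311.0]]
```

The side and wrist views agree that the fingertips sit about 33 mm behind the reported TCP. The 39.5 mm width on a 56 mm cylinder also fits contact 20 mm above the axis. I'll open and go lower by that offset.

>>> arm_command([
  [[0,0,0],0],
  [[0,0,0],0],
  [[0.2,0.02,-0.02],0],
  [[0.45,0.02,-0.03],0],
  [[0.6,0.03,-0.03],0],
], fingers=0.65)

```text
clock: 5.8
position: [0.4739, -0.159, 0.0104]
tool_rot: [0.057, -0.703, 0.053, 0.707]
wrist_force: [0.8, 0.1, 0.8]
grip_width: 0.0777
```

```bash
python3 - <<'E'
from h import *
s=readout.get_state(); pose=(s["position"],s["tool_rot"]); w=eyes.get_image("wrist");cv2.imwrite("pics/w4.png",w["pixels"][:,:,::-1])
go([.475,-.159,.006],81)
E
```

```text
t 5.85 pos [ 0.4735 -0.1588  0.0099] xax [-0.0063  0.0059 -1.    ] y head -98.89 z [-0.988  0.154  0.007] F [-0.24 -0.   -0.85] m [ 0.047  0.01  -0.049] w 0.0776 q6 [-0.47  0.32  1.9   0.    0.93  1.26]
shift [ 0.098 -0.    -0.039] mm [ 3.9 -0.  -1.6]
turn for yaw (x down => minus): 0.11
```

View pics/w4.png

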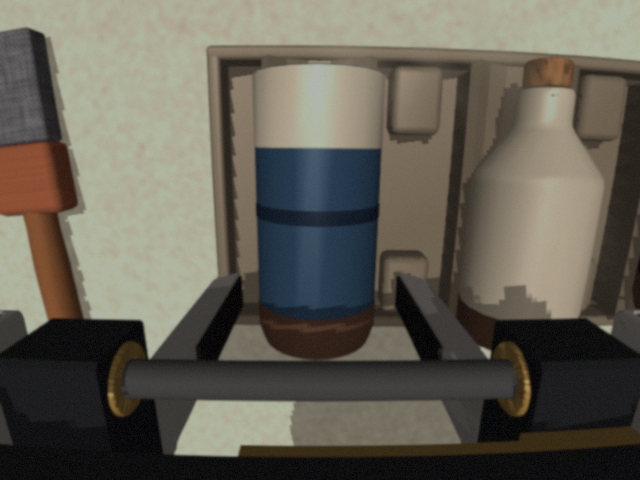

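>>> arm_command([
  [[0.05,0,-0.02],0],
  [[0.1,0,-0.02],0],
  [[0.13,0,-0.02],0],
  [[0.13,0,-0.02],0],
  [[0.13,0,-0.02],0],
])

```text
clock: 6.48
position: [0.4743, -0.1589, 0.0049]
tool_rot: [0.057, -0.703, 0.053, 0.707]
wrist_force: [0.1, 0.2, -0.5]
grip_width: 0.0775
```

>>> arm_command([
  [[0,0,0],0],
  [[0,0,0],0],
  [[0,0,0],0],
  [[0,0,0],0],
  [[0,0,0],0],
], fingers=-1)

```text
clock: 7.1
position: [0.4745, -0.1579, 0.005]
tool_rot: [0.058, -0.703, 0.053, 0.707]
wrist_force: [1.7, 5.2, 3.2]
grip_width: 0.0558
```

```bash
python3 - <<'E'
from h import *
go([.475,-.159,.006],81)
E
```

```text
t 7.1 pos [ 0.4745 -0.1579  0.005 ] xax [-0.0057  0.0074 -1.    ] y head -98.94 z [-0.988  0.155  0.007] F [1.74 5.18 3.19] m [ 1.132 -0.232 -0.094] w 0.0558 q6 [-0.46  0.33  1.9   0.01  0.92  1.26]
shift [-0.025  0.025 -0.018] mm [-1.   1.  -0.7]
turn for yaw (x down => minus): 0.06
```

>>> arm_command([
  [[-0.2,0,0],0],
  [[-0.5,0,0],0],
  [[-0.9,0,0],0],
  [[-1.3,0,0],0],
  [[-1.5,0,0],0],
])

```text
clock: 7.72
position: [0.4753, -0.1591, 0.0664]
tool_rot: [0.057, -0.703, 0.053, 0.707]
wrist_force: [0.3, -0.3, -2.0]
grip_width: 0.0556
```

```bash
python3 - <<'E'
from h import *
go([.475,-.159,.006],81)
w=eyes.get_image("wrist");cv2.imwrite("pics/w5.png",w["pixels"][:,:,::-1])
d=eyes.get_image("side");cv2.imwrite("pics/s5.png",cv2.resize(d["pixels"][190:350,240:400,::-1],None,fx=3.7,fy=3.7))
E
```

```text
t 7.725 pos [ 0.4753 -0.1591  0.0664] xax [-0.0041  0.0058 -1.    ] y head -98.93 z [-0.988  0.155  0.005] F [ 0.35 -0.27 -1.98] m [0.078 0.06  0.008] w 0.0556 q6 [-0.46  0.26  1.82  0.    1.07  1.26]
shift [1.509e+00 6.000e-03 1.000e-03] mm [60.4  0.2  0. ]
turn for yaw (x down => minus): 0.07
```

View pics/w5.png

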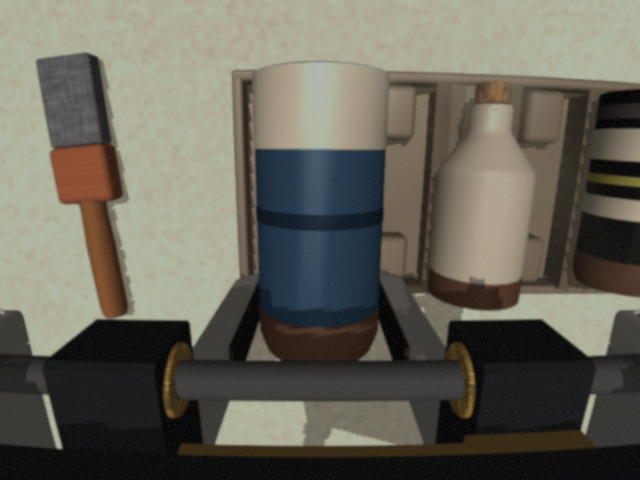

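View pics/s5.png

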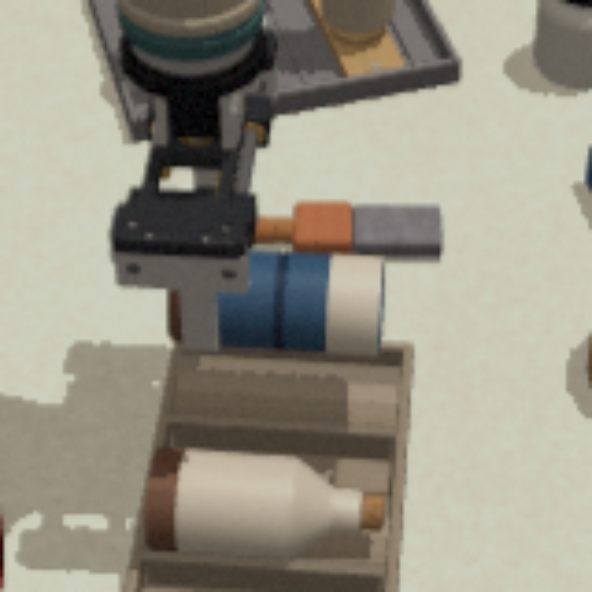

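```bash
python3 - <<'E'
import cv2
a=cv2.imread("pics/w5.png")[55:115,225:460]; b=cv2.imread("pics/top0.png")[222:262,375:475]
import numpy as np
a=cv2.resize(a,(780,200),interpolation=cv2.INTER_CUBIC); b=cv2.resize(b,(780,312),interpolation=cv2.INTER_CUBIC)
c=cv2.resize(cv2.imread("pics/s5.png")[330:460,150:430],(0,0),fx=2.7,fy=1)[:, :780] if 0 else None
cv2.imwrite("pics/z6.png",np.vstack([a,b]))
E
```

```text
(no output)
```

View pics/z6.png

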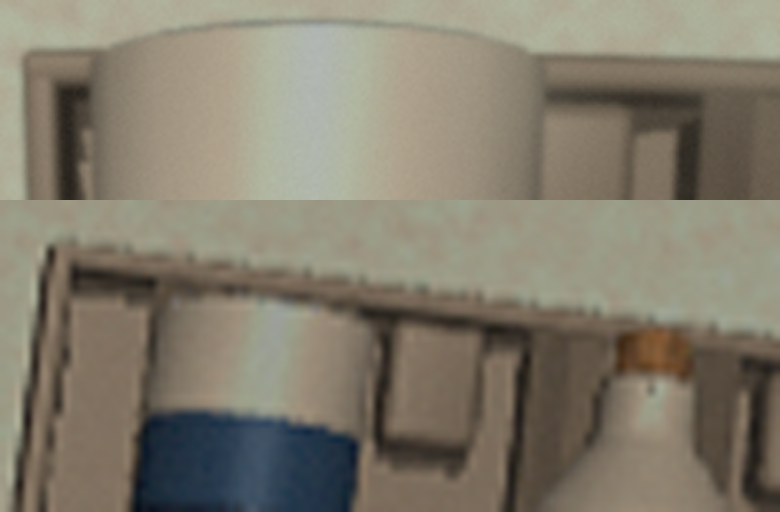

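```bash
python3 - <<'E'
from h import *
d=eyes.get_image("top"); w=eyes.get_image("wrist"); s=readout.get_state(); pose=(s["position"],s["tool_rot"])
for z in (.015,.025,.03,.035):
    print(z,onz(d,[[381.7,227.8]],z).round(4)[0],onz(w,[[232.5,70.6]],z,pose).round(4)[0])
print(onz(d,[[409,231.2],[409,233.5]],.032).round(4))
go([.475,-.159,.006])
E
```

```text
0.015 [ 0.5999 -0.124   0.015 ] [ 0.6012 -0.122   0.015 ]
0.025 [ 0.598 -0.123  0.025] [ 0.5991 -0.124   0.025 ]
0.03 [ 0.5971 -0.1225  0.03  ] [ 0.598  -0.1249  0.03  ]
0.035 [ 0.5961 -0.122   0.035 ] [ 0.597  -0.1259  0.035 ]
[[ 0.5879 -0.1783  0.032 ]
 [ 0.583  -0.1781  0.032 ]]
t 7.925 pos [ 0.4745 -0.1584  0.0649] xax [-0.006   0.0073 -1.    ] y head -98.94 z [-0.988  0.155  0.007] F [ 0.2   0.91 -2.54] m [0.069 0.092 0.   ] w 0.0554 q6 [-0.46  0.26  1.82  0.    1.07  1.26]
shift [ 1.471  0.022 -0.025] mm [58.9  0.9 -1. ]
```

The blue tumbler is held level at its foot end. The grip friction stops it swinging by itself, so I'll pivot it mouth-down by pressing its mouth face gently on the fixed tray's end rim.

>>> arm_command([
  [[0.4,0,0],0],
  [[0.8,0,0],0],
  [[1.2,0,-0.1],0],
  [[1.38,0,-0.15],0],
  [[1.4,0,-0.17],0],
])

```text
clock: 8.55
position: [0.4808, -0.1589, 0.0081]
tool_rot: [0.058, -0.702, 0.052, 0.708]
wrist_force: [-1.1, 0.5, -1.6]
grip_width: 0.0557
```

```bash
python3 - <<'E'
from h import *
go([.475,-.159,.006],81)
E
```

```text
t 8.55 pos [ 0.4808 -0.1589  0.0081] xax [-0.0072  0.0079 -0.9999] y head -98.93 z [-0.988  0.155  0.008] F [-1.05  0.46 -1.56] m [0.021 0.105 0.008] w 0.0557 q6 [-0.46  0.33  1.88  0.    0.94  1.26]
shift [0.054 0.025 0.141] mm [2.2 1.  5.7]
turn for yaw (x down => minus): 0.07
```

>>> arm_command([
  [[0,0,-0.06],0],
  [[0,0,-0.12],0],
  [[0,0,-0.18],0],
  [[0,0,-0.22],0],
  [[0,0,-0.22],0],
])

```text
clock: 9.18
position: [0.4897, -0.1604, 0.0082]
tool_rot: [0.058, -0.702, 0.053, 0.708]
wrist_force: [-0.0, -0.8, -2.4]
grip_width: 0.0556
```

```bash
python3 - <<'E'
from h import *
go([.475,-.159,.006],81)
w=eyes.get_image("wrist");cv2.imwrite("pics/w7.png",w["pixels"][:,:,::-1])
E
```

```text
t 9.175 pos [ 0.4897 -0.1604  0.0082] xax [-0.0069  0.0077 -0.9999] y head -98.93 z [-0.988  0.155  0.008] F [-0.01 -0.78 -2.45] m [-0.023  0.078 -0.045] w 0.0556 q6 [-0.45  0.34  1.86  0.    0.95  1.27]
shift [0.058 0.024 0.367] mm [ 2.3  0.9 14.7]
turn for yaw (x down => minus): 0.07
```

View pics/w7.png

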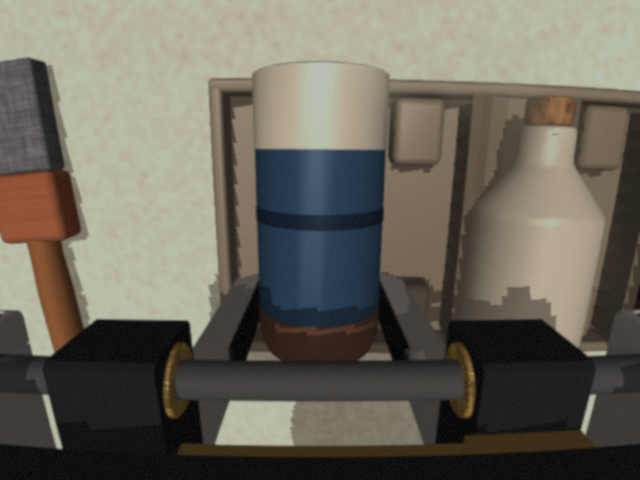

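>>> arm_command([
  [[-0.7,0,0],0],
  [[-1.6,0,0],0],
  [[-2.0,0,0.8],0],
  [[-2.0,0,1.9],0],
  [[-2.0,0,2.8],0],
])

```text
clock: 9.85
position: [0.3776, -0.143, 0.0892]
tool_rot: [0.057, -0.702, 0.052, 0.708]
wrist_force: [1.1, 0.4, -1.4]
grip_width: 0.0556
```

```bash
python3 - <<'E'
from h import *
go([.315,-.132,.09],81)
w=eyes.get_image("wrist");cv2.imwrite("pics/w8.png",w["pixels"][:,:,::-1])
E
```

```text
t 9.85 pos [ 0.3776 -0.143   0.0892] xax [-0.0076  0.0078 -0.9999] y head -98.92 z [-0.988  0.155  0.009] F [ 1.11  0.39 -1.39] m [0.06  0.086 0.042] w 0.0556 q6 [-0.54  0.09  1.97  0.    1.09  1.19]
shift [-0.007 -0.029  1.589] mm [-0.3 -1.2 63.6]
turn for yaw (x down => minus): 0.08
```

View pics/w8.png

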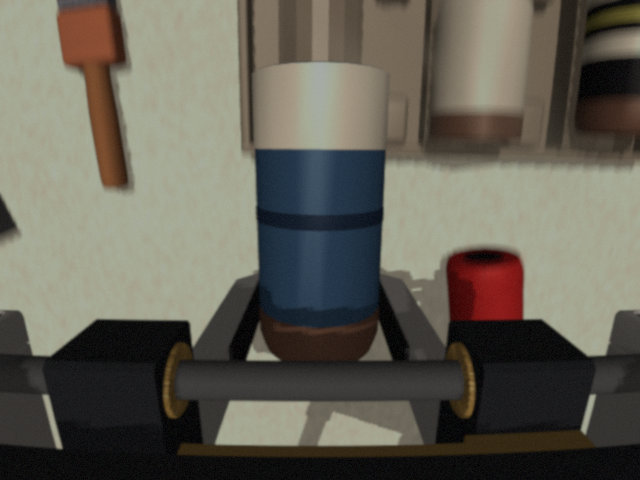

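>>> arm_command([
  [[0,0,0.6],0],
  [[0,0,1.3],0],
  [[0.4,0,1.5],0],
  [[1.2,0,1.5],0],
  [[1.8,0,1.5],0],
])

```text
clock: 10.52
position: [0.3111, -0.1305, 0.0169]
tool_rot: [0.058, -0.7, 0.052, 0.71]
wrist_force: [-1.5, -0.6, -2.7]
grip_width: 0.0556
```

```bash
python3 - <<'E'
from h import *
go([.32,-.133,-.007],81)
w=eyes.get_image("wrist");cv2.imwrite("pics/w9.png",w["pixels"][:,:,::-1])
d=eyes.get_image("side");cv2.imwrite("pics/s9.png",cv2.resize(d["pixels"][180:350,190:400,::-1],None,fx=3.5,fy=3.5))
E
```

```text
t 10.525 pos [ 0.3111 -0.1305  0.0169] xax [-0.0142  0.0102 -0.9998] y head -98.92 z [-0.988  0.155  0.016] F [-1.53 -0.59 -2.68] m [0.012 0.086 0.006] w 0.0556 q6 [-0.6   0.1   2.19  0.    0.87  1.12]
shift [ 0.593  0.032 -0.24 ] mm [23.7  1.3 -9.6]
turn for yaw (x down => minus): 0.08
```

View pics/w9.png

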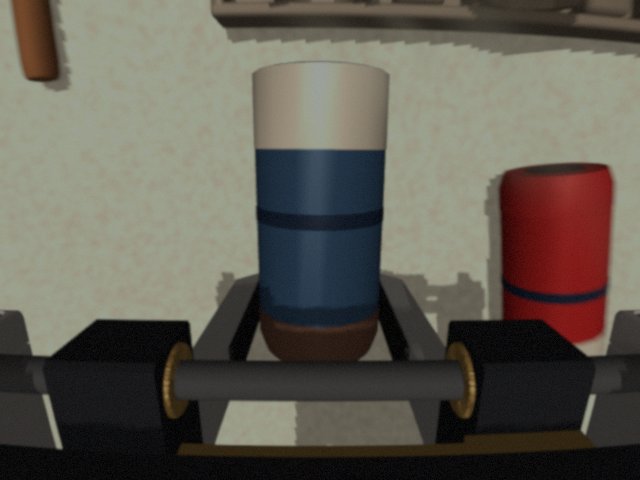

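View pics/s9.png

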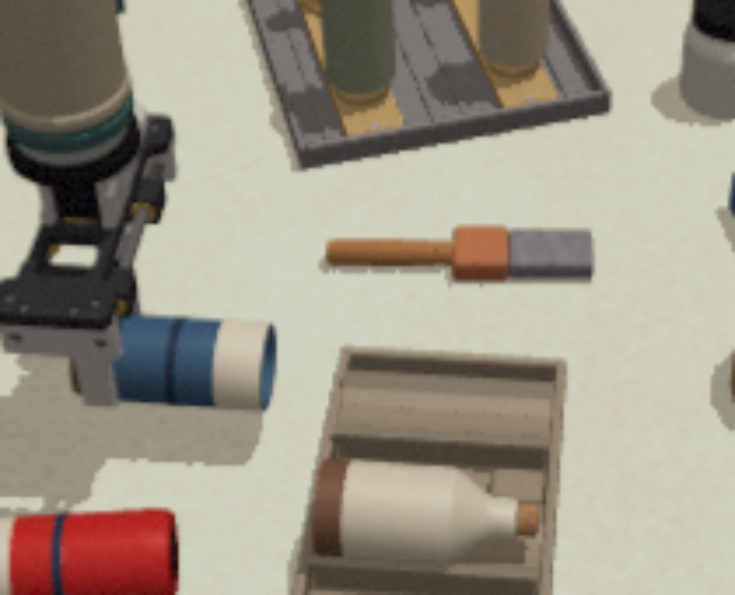

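>>> arm_command([
  [[0.3,0,-0.2],0],
  [[0.6,0.02,-0.4],0],
  [[0.6,0.02,-0.55],0],
  [[0.6,0.02,-0.7],0],
  [[0.6,0.02,-0.7],0],
])

```text
clock: 11.25
position: [0.3373, -0.1345, -0.0083]
tool_rot: [0.059, -0.698, 0.051, 0.712]
wrist_force: [0.4, 0.3, -3.1]
grip_width: 0.0556
```

```bash
python3 - <<'E'
from h import *
go([.345,-.136,-.007],81)
w=eyes.get_image("wrist");cv2.imwrite("pics/w10.png",w["pixels"][:,:,::-1])
E
```

```text
t 11.25 pos [ 0.3373 -0.1345 -0.0083] xax [-0.0178  0.0127 -0.9998] y head -98.89 z [-0.988  0.154  0.02 ] F [ 0.36  0.29 -3.14] m [ 0.02   0.046 -0.017] w 0.0556 q6 [-0.57  0.18  2.18  0.    0.8   1.15]
shift [-0.036  0.008 -0.194] mm [-1.4  0.3 -7.8]
turn for yaw (x down => minus): 0.11
```

View pics/w10.png

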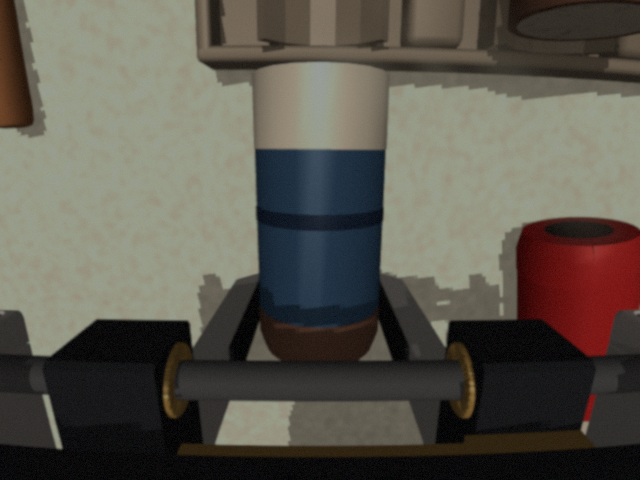

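>>> arm_command([
  [[0,0,-0.08],0],
  [[0,0,-0.16],0],
  [[0,0,-0.24],0],
  [[0,0,-0.32],0],
  [[0,0,-0.34],0],
])

```text
clock: 11.92
position: [0.3447, -0.135, -0.0094]
tool_rot: [0.059, -0.694, 0.05, 0.716]
wrist_force: [-11.8, -3.7, 2.8]
grip_width: 0.0562
```

```bash
python3 - <<'E'
from h import *
go([.345,-.136,-.007],81)
w=eyes.get_image("wrist");cv2.imwrite("pics/w11.png",w["pixels"][:,:,::-1])
E
```

```text
t 11.925 pos [ 0.3447 -0.135  -0.0094] xax [-0.0289  0.0152 -0.9995] y head -98.82 z [-0.988  0.153  0.031] F [-11.76  -3.73   2.79] m [-0.704  1.974 -0.466] w 0.0562 q6 [-0.56  0.2   2.16 -0.    0.82  1.17]
shift [-0.06   0.022 -0.01 ] mm [-2.4  0.9 -0.4]
turn for yaw (x down => minus): 0.18
```

View pics/w11.png

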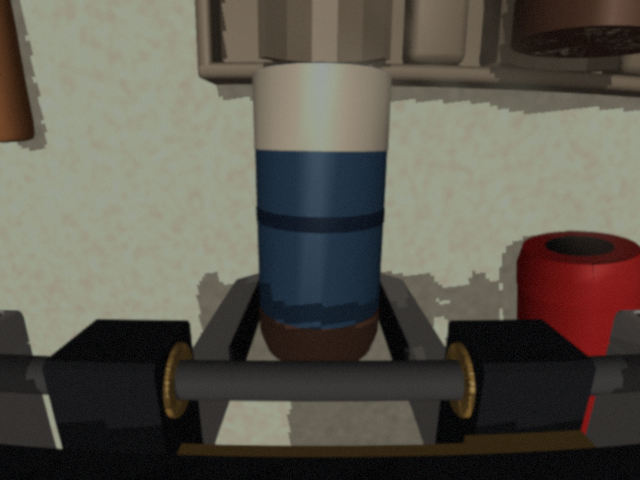

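>>> arm_command([
  [[-0.15,0,-0.03],0],
  [[-0.4,0,-0.1],0],
  [[-0.65,0,-0.2],0],
  [[-0.9,0,-0.33],0],
  [[-1.05,0,-0.42],0],
])

```text
clock: 12.6
position: [0.3624, -0.1381, 0.0329]
tool_rot: [0.059, -0.694, 0.05, 0.716]
wrist_force: [-4.1, 0.3, -2.0]
grip_width: 0.0557
```

```bash
python3 - <<'E'
from h import *
go([.345,-.136,-.007],81)
w=eyes.get_image("wrist");cv2.imwrite("pics/w12.png",w["pixels"][:,:,::-1])
d=eyes.get_image("side");cv2.imwrite("pics/s12.png",cv2.resize(d["pixels"][180:350,190:400,::-1],None,fx=3.5,fy=3.5))
E
```

```text
t 12.6 pos [ 0.3624 -0.1381  0.0329] xax [-0.0295  0.0154 -0.9994] y head -98.81 z [-0.988  0.153  0.032] F [-4.05  0.28 -2.04] m [ 0.206  1.102 -0.082] w 0.0557 q6 [-0.54  0.15  2.07 -0.    0.95  1.18]
shift [1.011 0.026 0.406] mm [40.4  1.  16.2]
turn for yaw (x down => minus): 0.19
```

View pics/w12.png

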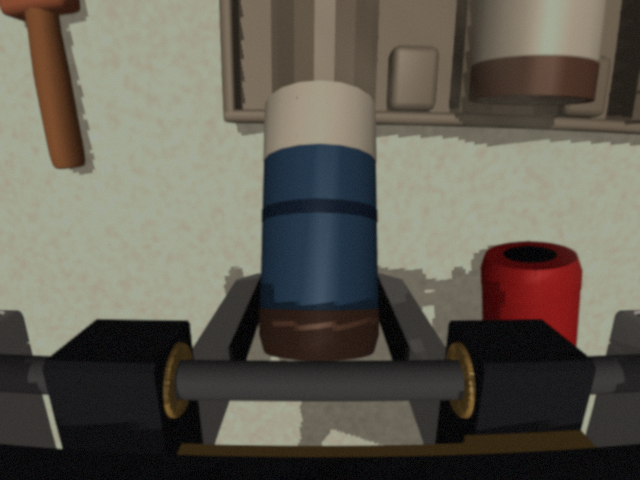

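View pics/s12.png

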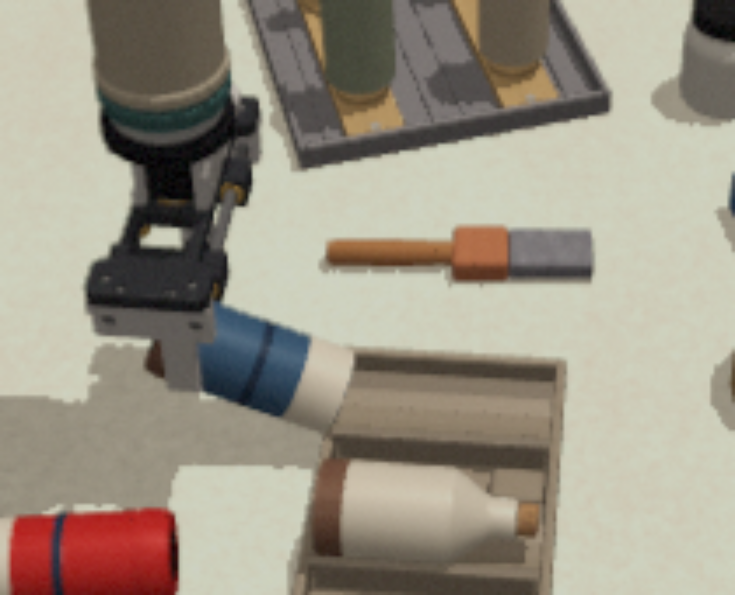

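>>> arm_command([
  [[-0.18,0,-0.13],0],
  [[-0.36,0,-0.28],0],
  [[-0.58,0,-0.5],0],
  [[-0.78,0,-0.75],0],
  [[-0.92,0,-0.98],0],
])

```text
clock: 13.32
position: [0.4031, -0.1449, 0.0693]
tool_rot: [0.058, -0.694, 0.05, 0.716]
wrist_force: [-4.4, 0.6, 0.7]
grip_width: 0.0556
```

```bash
python3 - <<'E'
from h import *
go([.345,-.136,-.007],81)
d=eyes.get_image("side");cv2.imwrite("pics/s13.png",cv2.resize(d["pixels"][180:350,190:400,::-1],None,fx=3.5,fy=3.5))
E
```

```text
t 13.325 pos [ 0.4031 -0.1449  0.0693] xax [-0.0292  0.0149 -0.9995] y head -98.77 z [-0.988  0.152  0.031] F [-4.36  0.64  0.71] m [0.365 1.226 0.094] w 0.0556 q6 [-0.51  0.17  1.94 -0.    1.07  1.22]
shift [1.953 0.02  1.411] mm [78.1  0.8 56.4]
turn for yaw (x down => minus): 0.23
```

View pics/s13.png

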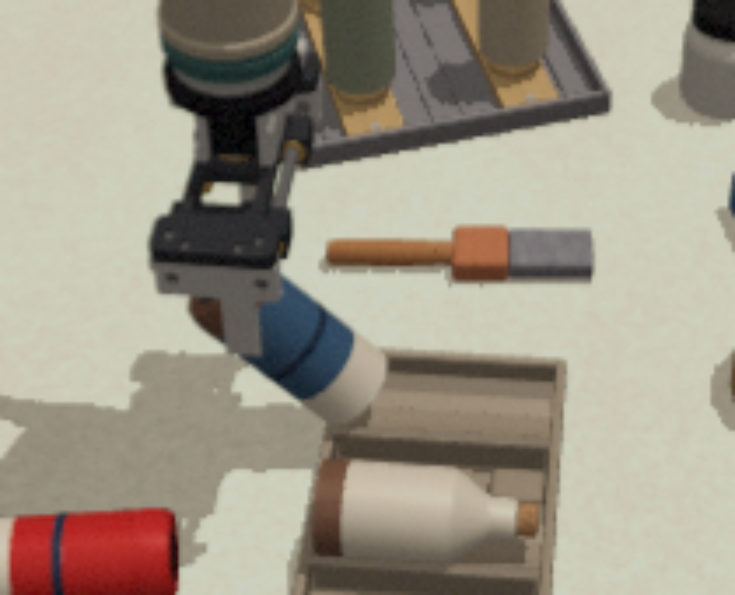

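>>> arm_command([
  [[-0.16,0,-0.35],0],
  [[-0.27,0,-0.7],0],
  [[-0.33,0,-1.05],0],
  [[-0.35,0,-1.4],0],
  [[-0.34,0,-1.75],0],
])

```text
clock: 14.0
position: [0.4758, -0.1563, 0.082]
tool_rot: [0.059, -0.695, 0.05, 0.714]
wrist_force: [-3.9, 2.7, 6.2]
grip_width: 0.0558
```

```bash
python3 - <<'E'
from h import *
go([.345,-.136,-.007],81)
d=eyes.get_image("side");cv2.imwrite("pics/s14.png",cv2.resize(d["pixels"][180:350,190:400,::-1],None,fx=3.5,fy=3.5))
d=eyes.get_image("wrist");cv2.imwrite("pics/w14.png",d["pixels"][:,:,::-1])
E
```

```text
t 14.0 pos [ 0.4758 -0.1563  0.082 ] xax [-0.0259  0.0146 -0.9996] y head -98.8 z [-0.988  0.153  0.028] F [-3.89  2.74  6.16] m [ 0.793  1.043 -0.104] w 0.0558 q6 [-0.46  0.25  1.78  0.    1.14  1.27]
shift [2.316 0.022 3.247] mm [ 92.6   0.9 129.9]
turn for yaw (x down => minus): 0.2
```

View pics/s14.png

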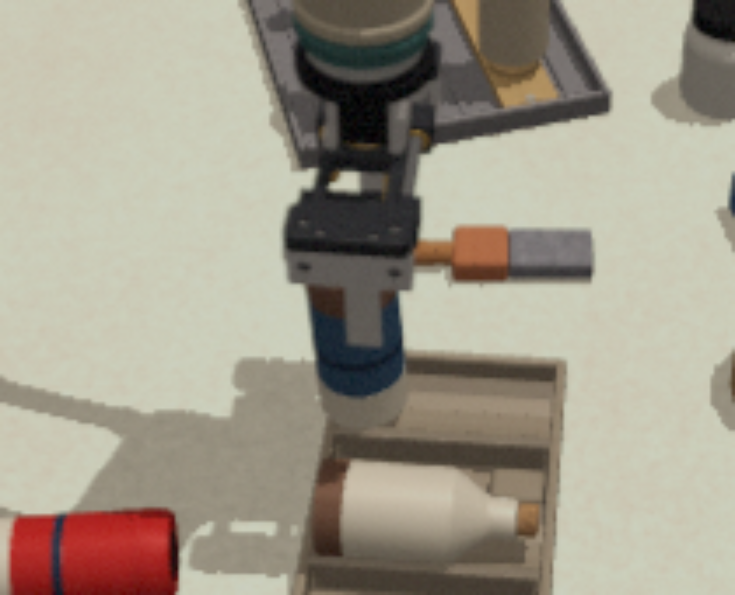

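View pics/w14.png

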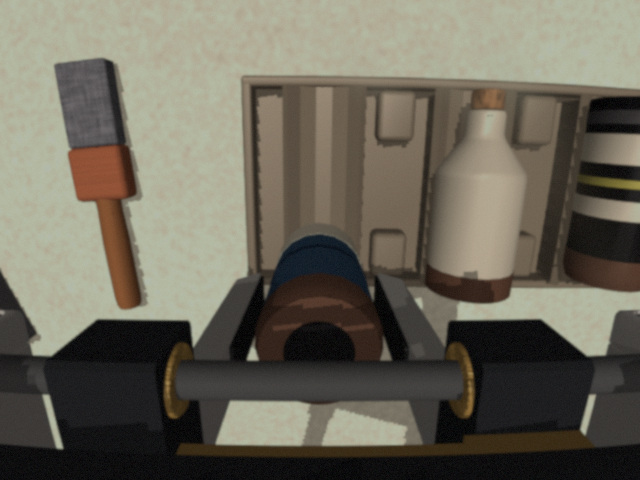

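```bash
python3 - <<'E'
from h import *
d=eyes.get_image("side")
p=np.array([.4758,-.156,.13]); ax=np.array([.988,-.153,0])
for th in (70,75,80,85,90,95):
    c,s=np.cos(np.radians(th)),np.sin(np.radians(th)); m=p+.1*(ax*c+np.array([0,0,-s])); f=p-.02*(ax*c+np.array([0,0,-s]))
    q=proj(d,[f,m]); v=q[1]-q[0]; print(th,((q-[190,180])*3.5).round(0).tolist(),(v[0]/v[1]).round(3))
E
```

```text
70 [[356.0, 265.0], [429.0, 397.0]] 0.556
75 [[359.0, 265.0], [416.0, 399.0]] 0.429
80 [[362.0, 264.0], [403.0, 400.0]] 0.306
85 [[364.0, 264.0], [390.0, 400.0]] 0.185
90 [[367.0, 264.0], [376.0, 400.0]] 0.064
95 [[370.0, 264.0], [363.0, 399.0]] -0.058
```

Blue now hangs mouth-down and upright: the side-view slope of 0.067 matches 90°. I'll lift it and carry it over the rack to the far free peg.

>>> arm_command([
  [[-0.5,0,0.1],0],
  [[-1.5,0,0.2],0],
  [[-2.7,-0.2,0.2],0],
  [[-3.7,-0.8,0.2],0],
  [[-4.3,-1.7,0.2],0],
])

```text
clock: 14.78
position: [0.4859, -0.0926, 0.2566]
tool_rot: [0.058, -0.699, 0.052, 0.711]
wrist_force: [0.5, 0.2, -2.6]
grip_width: 0.0552
```

```bash
python3 - <<'E'
from h import *
go([.5725,.329,.26],81)
E
```

```text
t 14.775 pos [ 0.4859 -0.0926  0.2566] xax [-0.0165  0.0092 -0.9998] y head -98.89 z [-0.988  0.154  0.018] F [ 0.53  0.25 -2.56] m [ 0.05  -0.015 -0.012] w 0.0552 q6 [-0.33  0.13  1.49  0.    1.54  1.39]
shift [ -0.023 -10.748  -0.508] mm [  -0.9 -429.9  -20.3]
turn for yaw (x down => minus): 0.11
```

>>> arm_command([
  [[0,-0.8,0],0],
  [[0,-1.9,-0.1],0],
  [[0,-3.1,-0.15],0],
  [[0,-4.3,-0.2],0],
  [[0,-5.5,-0.25],0],
])

```text
clock: 15.4
position: [0.5317, 0.124, 0.2574]
tool_rot: [0.057, -0.7, 0.053, 0.71]
wrist_force: [-0.1, -0.9, -2.6]
grip_width: 0.0555
```

>>> arm_command([
  [[0,-1.2,0],0],
  [[0,-2.4,-0.1],0],
  [[0,-3.4,-0.15],0],
  [[0,-4.2,-0.2],0],
  [[0,-4.7,-0.25],0],
])

```text
clock: 16.02
position: [0.5721, 0.3094, 0.2574]
tool_rot: [0.057, -0.701, 0.052, 0.709]
wrist_force: [0.9, -0.3, -2.1]
grip_width: 0.0555
```

```bash
python3 - <<'E'
from h import *
go([.5725,.329,.26],81)
d=eyes.get_image("side");cv2.imwrite("pics/s15.png",cv2.resize(d["pixels"][20:240,200:440,::-1],None,fx=2.7,fy=2.7))
d=eyes.get_image("wrist");cv2.imwrite("pics/w15.png",d["pixels"][:,:,::-1])
E
```

```text
t 16.025 pos [0.5721 0.3094 0.2574] xax [-0.0112  0.0075 -0.9999] y head -98.87 z [-0.988  0.154  0.012] F [ 0.87 -0.33 -2.13] m [ 0.016 -0.052  0.004] w 0.0555 q6 [0.38 0.37 1.16 0.01 1.62 2.11]
shift [-0.061 -0.485  0.065] mm [ -2.4 -19.4   2.6]
turn for yaw (x down => minus): 0.13
```

View pics/s15.png

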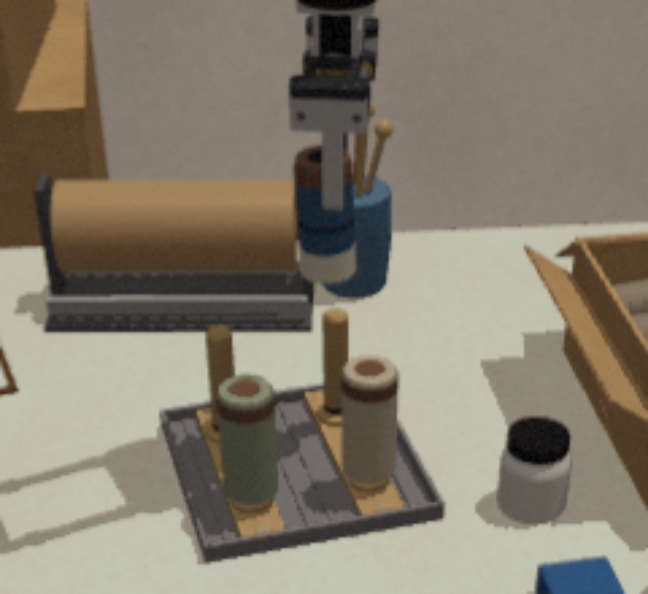

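View pics/w15.png

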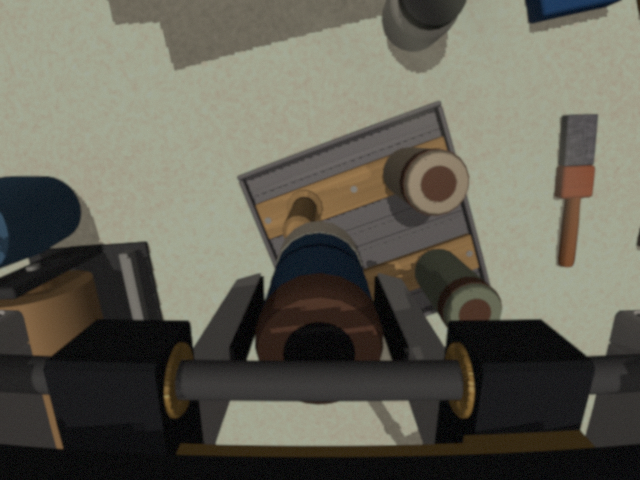

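```bash
python3 - <<'E'
from h import *
s=readout.get_state(); pose=(s["position"],s["tool_rot"]); p=s["position"]; w=eyes.get_image("wrist")
f=onz(w,[[319,340],[259,335],[382,335],[319,277]],p[2]+.064,pose); m=onz(w,[[320,222]],p[2]-.056,pose)
print("tcp",p.round(4)); print("foot pts",f.round(4).tolist(),"width",np.linalg.norm(f[1]-f[2])); print("mouth far edge",m.round(4))
for c in ([.5725,.329],[.4499,.305],[.5966,.2064],[.4739,.1823]):
    print(proj(w,[[*c,.018],[*c,.148],[*c,.155]],pose).round(0).tolist())
cv2.imwrite("pics/w15z.png",cv2.resize(w["pixels"][90:340,230:510,::-1],None,fx=2.8,fy=2.4))
d=eyes.get_image("side")
# predicted side pixels of the tumbler if axis vertical under tcp
P=np.array([p[0],p[1],p[2]+.044]); q=proj(d,[P+[0,0,.02],P-[0,0,.1]]); print("side pred",((q-[200,20])*2.7).round(0).tolist())
for c in ([.5725,.329],[.4499,.305]): print(((proj(d,[[*c,.018],[*c,.148]])-[200,20])*2.7).round(0).tolist())
E
```

```text
tcp [0.5717 0.3095 0.2573]
foot pts [[0.5615, 0.3097, 0.3213], [0.5678, 0.3353, 0.3213], [0.5596, 0.2822, 0.3213], [0.5904, 0.3052, 0.3213]] width 0.053647076428085284
mouth far edge [[0.5882 0.3056 0.2013]]
[[303.0, 206.0], [296.0, 231.0], [296.0, 233.0]]
[[338.0, 297.0], [343.0, 350.0], [343.0, 354.0]]
[[403.0, 170.0], [434.0, 182.0], [437.0, 183.0]]
[[431.0, 265.0], [470.0, 309.0], [473.0, 312.0]]
side pred [[334.0, 163.0], [335.0, 276.0]]
[[336.0, 416.0], [335.0, 312.0]]
[[225.0, 433.0], [217.0, 329.0]]
```

View pics/w15z.png

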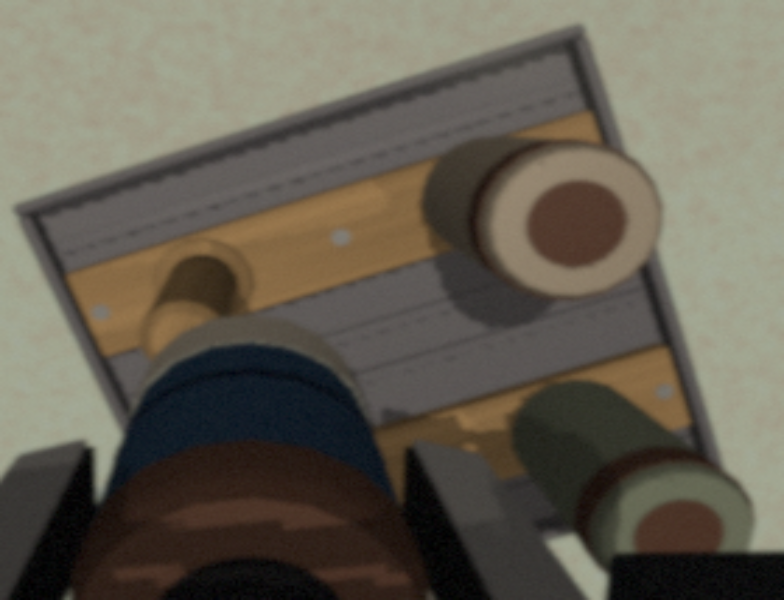

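```bash
python3 - <<'E'
from h import *
go([.582,.328,.21],81)
E
```

```text
t 16.225 pos [0.571  0.3072 0.258 ] xax [-0.0128  0.0064 -0.9999] y head -98.93 z [-0.988  0.155  0.014] F [-0.09  0.47 -1.87] m [-0.014  0.005  0.012] w 0.0553 q6 [0.38 0.37 1.17 0.01 1.62 2.11]
shift [ 1.199 -0.55  -0.207] mm [ 48.  -22.   -8.3]
turn for yaw (x down => minus): 0.07
```

>>> arm_command([
  [[0,-0.2,-0.08],0],
  [[0,-0.4,-0.16],0],
  [[0.2,-0.52,-0.21],0],
  [[0.5,-0.52,-0.21],0],
  [[0.7,-0.52,-0.21],0],
])

```text
clock: 16.85
position: [0.5815, 0.3263, 0.2283]
tool_rot: [0.057, -0.7, 0.054, 0.71]
wrist_force: [-0.0, 0.1, -3.1]
grip_width: 0.0552
```

```bash
python3 - <<'E'
from h import *
s=readout.get_state(); pose=(s["position"],s["tool_rot"]); p=s["position"]
d=eyes.get_image("side");cv2.imwrite("pics/s16.png",cv2.resize(d["pixels"][20:240,200:440,::-1],None,fx=2.7,fy=2.7))
go([.582,.328,.21],81)
c=[.5725,.329]
print(((proj(d,[[*c,.018],[*c,.148],[*c,p[2]-.056],[*c,p[2]+.064]])-[200,20])*2.7).round(0).tolist())
E
```

```text
t 16.9 pos [0.581  0.3261 0.2274] xax [-0.0164  0.0048 -0.9999] y head -98.93 z [-0.988  0.155  0.017] F [ 0.43 -0.89 -2.11] m [0.038 0.042 0.005] w 0.0558 q6 [0.4  0.4  1.18 0.01 1.57 2.13]
shift [ 0.434 -0.051 -0.026] mm [17.4 -2.  -1. ]
turn for yaw (x down => minus): 0.07
[[336.0, 416.0], [335.0, 312.0], [335.0, 292.0], [334.0, 182.0]]
```

View pics/s16.png

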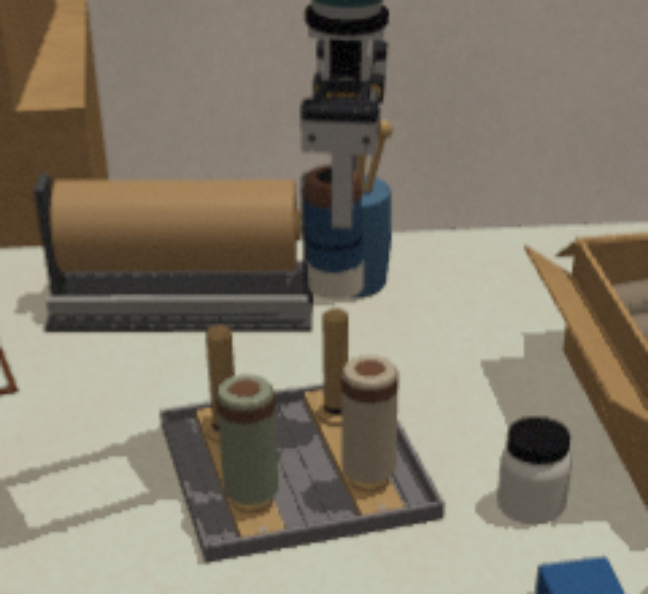

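>>> arm_command([
  [[0.3,-0.05,-0.02],0],
  [[0.6,-0.05,-0.02],0],
  [[0.9,-0.05,-0.02],0],
  [[1.2,-0.05,-0.02],0],
  [[1.5,-0.05,-0.03],0],
])

```text
clock: 17.52
position: [0.5814, 0.3281, 0.1665]
tool_rot: [0.056, -0.699, 0.054, 0.711]
wrist_force: [-0.4, 0.3, -1.7]
grip_width: 0.0552
```

```bash
python3 - <<'E'
from h import *
go([.582,.328,.10],81)
d=eyes.get_image("side");cv2.imwrite("pics/s17.png",cv2.resize(d["pixels"][60:230,230:400,::-1],None,fx=3.5,fy=3.5))
d=eyes.get_image("wrist");cv2.imwrite("pics/w17.png",d["pixels"][:,:,::-1])
E
```

```text
t 17.525 pos [0.5814 0.3281 0.1665] xax [-0.0165  0.0047 -0.9999] y head -98.93 z [-0.988  0.155  0.017] F [-0.41  0.26 -1.71] m [ 0.067 -0.024 -0.016] w 0.0552 q6 [0.4  0.43 1.29 0.01 1.44 2.13]
shift [ 1.663  0.004 -0.043] mm [66.5  0.2 -1.7]
turn for yaw (x down => minus): 0.07
```

View pics/s17.png

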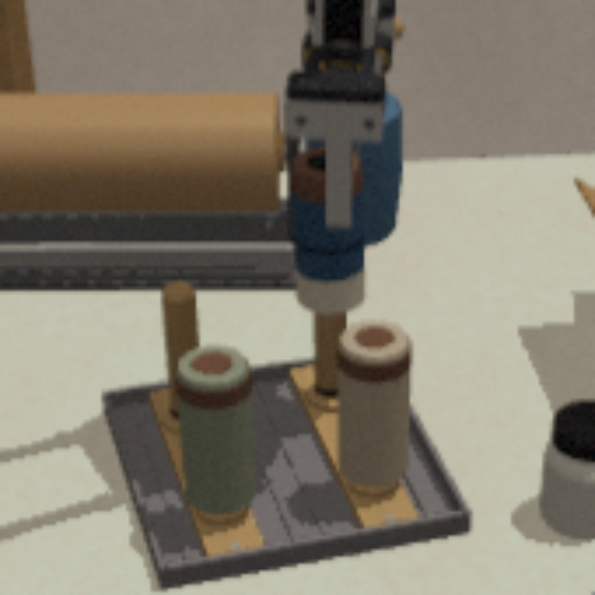

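>>> arm_command([
  [[0.3,0,0],0],
  [[0.6,0,0],0],
  [[0.9,0,0],0],
  [[1.2,0,0],0],
  [[1.4,0,0],0],
])

```text
clock: 18.25
position: [0.579, 0.3277, 0.1083]
tool_rot: [0.056, -0.698, 0.055, 0.712]
wrist_force: [-0.3, 0.0, -1.9]
grip_width: 0.0555
```

```bash
python3 - <<'E'
from h import *
go([.582,.328,.10],81)
E
```

```text
t 18.25 pos [0.579  0.3277 0.1083] xax [-0.0204  0.003  -0.9998] y head -98.94 z [-0.988  0.155  0.021] F [-0.29  0.02 -1.94] m [ 0.028 -0.005  0.012] w 0.0555 q6 [0.4  0.46 1.38 0.01 1.32 2.13]
shift [ 0.206 -0.019 -0.076] mm [ 8.2 -0.8 -3. ]
turn for yaw (x down => minus): 0.06
```

Now slow descent, about 1.6 mm per row.

>>> arm_command([
  [[0.05,0,-0.05],0],
  [[0.1,0,-0.06],0],
  [[0.15,0,-0.06],0],
  [[0.2,0,-0.06],0],
  [[0.25,0,-0.06],0],
])

```text
clock: 18.88
position: [0.5813, 0.3274, 0.0984]
tool_rot: [0.056, -0.698, 0.055, 0.712]
wrist_force: [0.4, 0.1, -2.1]
grip_width: 0.0554
```

>>> arm_command([
  [[0.03,0,0],0],
  [[0.06,0,0],0],
  [[0.09,0,0],0],
  [[0.12,0,0],0],
  [[0.12,0,0],0],
])

```text
clock: 19.5
position: [0.5811, 0.3274, 0.0934]
tool_rot: [0.056, -0.698, 0.055, 0.712]
wrist_force: [-0.1, -0.0, -1.7]
grip_width: 0.0555
```

```bash
python3 - <<'E'
from h import *
go([.582,.328,.10],81)
d=eyes.get_image("side");cv2.imwrite("pics/s18.png",cv2.resize(d["pixels"][60:230,230:400,::-1],None,fx=3.5,fy=3.5))
E
```

```text
t 19.5 pos [0.5811 0.3274 0.0934] xax [-0.0203  0.0031 -0.9998] y head -98.93 z [-0.988  0.155  0.021] F [-0.13 -0.03 -1.66] m [ 0.02  -0.049  0.004] w 0.0555 q6 [0.4  0.47 1.4  0.01 1.29 2.13]
shift [-0.165 -0.018 -0.017] mm [-6.6 -0.7 -0.7]
turn for yaw (x down => minus): 0.07
```

View pics/s18.png

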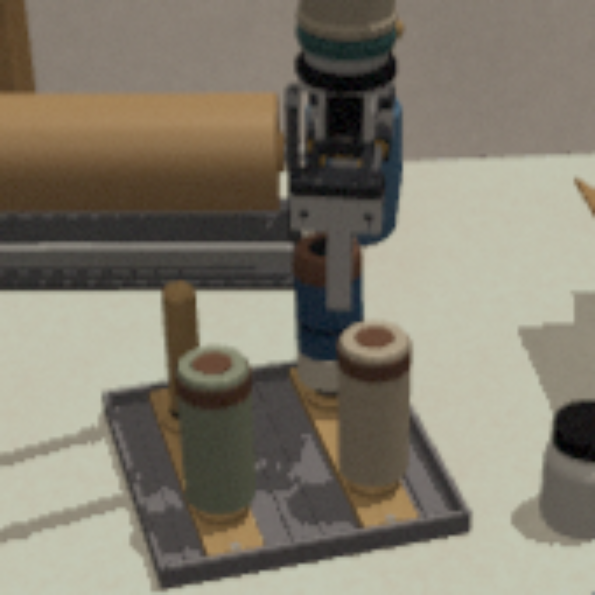

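>>> arm_command([
  [[0.03,0,0],0],
  [[0.06,0,0],0],
  [[0.09,0,0],0],
  [[0.1,0,0],0],
  [[0.1,0,0],0],
])

```text
clock: 20.18
position: [0.581, 0.3274, 0.0894]
tool_rot: [0.056, -0.698, 0.055, 0.712]
wrist_force: [0.5, 0.4, -2.2]
grip_width: 0.0555
```

>>> arm_command([
  [[0.03,0,0],0],
  [[0.05,0,0],0],
  [[0.07,0,0],0],
  [[0.07,0,0],0],
  [[0.07,0,0],0],
])

```text
clock: 20.8
position: [0.581, 0.3274, 0.0867]
tool_rot: [0.056, -0.698, 0.055, 0.712]
wrist_force: [0.3, -0.1, -2.8]
grip_width: 0.0555
```

>>> arm_command([
  [[0.03,0,0],0],
  [[0.05,0,0],0],
  [[0.08,0,0],0],
  [[0.08,0,0],0],
  [[0.08,0,0],0],
])

```text
clock: 21.42
position: [0.581, 0.3274, 0.0835]
tool_rot: [0.056, -0.698, 0.055, 0.712]
wrist_force: [-0.2, -0.1, -2.7]
grip_width: 0.0554
```

>>> arm_command([
  [[0.02,0,0],0],
  [[0.04,0,0],0],
  [[0.06,0,0],0],
  [[0.06,0,0],0],
  [[0.06,0,0],0],
])

```text
clock: 22.05
position: [0.5812, 0.3276, 0.083]
tool_rot: [0.056, -0.698, 0.054, 0.712]
wrist_force: [-2.2, -1.5, 7.7]
grip_width: 0.0554
```

```bash
python3 - <<'E'
from h import *
s=readout.get_state(); pose=(s["position"],s["tool_rot"]); p=s["position"]
go([.582,.328,.10],81)
d=eyes.get_image("side");cv2.imwrite("pics/s19.png",cv2.resize(d["pixels"][110:200,290:360,::-1],None,fx=7,fy=6.5,interpolation=cv2.INTER_CUBIC))
w=eyes.get_image("wrist");cv2.imwrite("pics/w19.png",w["pixels"][:,:,::-1])
c=[.5725,.329]
print(((proj(d,[[*c,.035],[*c,.155],[.5966,.2064,.155],[.5966,.2064,.035]])-[290,110])*[7,6.5]).round(0).tolist())
E
```

```text
t 22.05 pos [0.5812 0.3276 0.083 ] xax [-0.0187  0.0037 -0.9998] y head -98.93 z [-0.988  0.155  0.019] F [-2.25 -1.5   7.65] m [-0.104  0.492 -0.007] w 0.0554 q6 [0.4  0.48 1.41 0.01 1.27 2.13]
shift [-0.425 -0.014 -0.011] mm [-17.   -0.6  -0.4]
turn for yaw (x down => minus): 0.07
[[240.0, 384.0], [238.0, 153.0], [326.0, 303.0], [324.0, 542.0]]
```

View pics/s19.png

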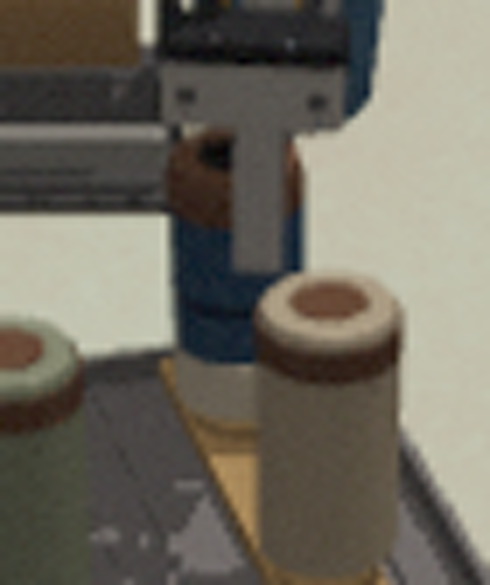

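View pics/w19.png

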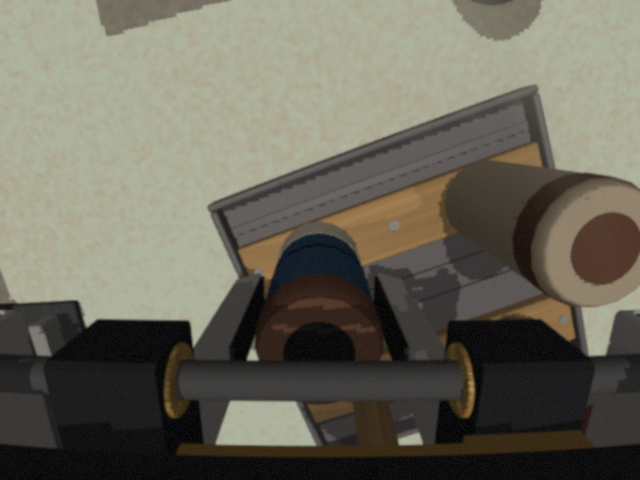

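>>> arm_command([
  [[-0.01,0,0],0],
  [[-0.02,0,0],0],
  [[-0.025,0,0],0],
  [[-0.025,0,0],0],
  [[-0.025,0,0],0],
])

```text
clock: 22.78
position: [0.5811, 0.3275, 0.0837]
tool_rot: [0.056, -0.698, 0.054, 0.712]
wrist_force: [-1.1, -0.4, -1.9]
grip_width: 0.0552
```

>>> arm_command([
  [[0,0,0],0],
  [[0,0,0],0],
  [[0,0,0],0],
  [[0,0,0],0],
  [[0,0,0],0],
], fingers=0.5)

```text
clock: 23.4
position: [0.5811, 0.3276, 0.0838]
tool_rot: [0.056, -0.698, 0.054, 0.712]
wrist_force: [0.4, 0.7, 0.1]
grip_width: 0.0705
```

```bash
python3 - <<'E'
from h import *
go([.582,.328,.10],81)
w=eyes.get_image("wrist");cv2.imwrite("pics/w20.png",w["pixels"][:,:,::-1])
E
```

```text
t 23.4 pos [0.5811 0.3276 0.0838] xax [-0.0189  0.0036 -0.9998] y head -98.93 z [-0.988  0.155  0.019] F [0.39 0.74 0.09] m [ 0.014 -0.02  -0.034] w 0.0705 q6 [0.4  0.48 1.41 0.01 1.27 2.13]
shift [-0.406 -0.014 -0.012] mm [-16.2  -0.6  -0.5]
turn for yaw (x down => minus): 0.07
```

View pics/w20.png

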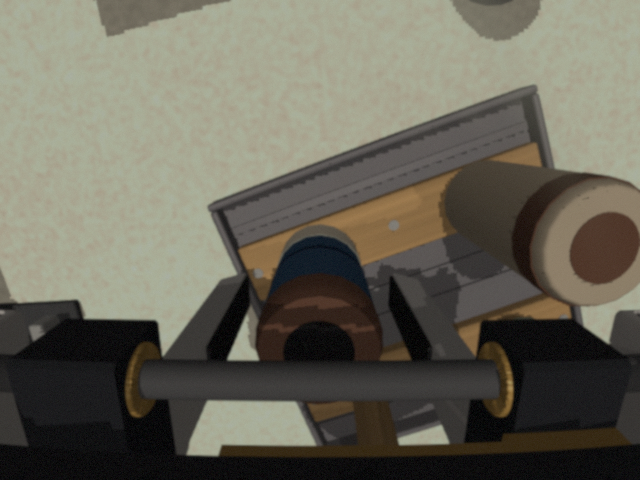

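>>> arm_command([
  [[-0.5,0,0],0],
  [[-1.5,0,0],0],
  [[-2.7,0,0],0],
  [[-3.7,0,0],0],
  [[-4.0,0.7,0],0],
])

```text
clock: 24.08
position: [0.5811, 0.3003, 0.2463]
tool_rot: [0.056, -0.7, 0.053, 0.71]
wrist_force: [0.1, -0.5, -1.1]
grip_width: 0.0705
```

```bash
python3 - <<'E'
from h import *
go([.449,-.357,.2],81.2)
d=eyes.get_image("side");cv2.imwrite("pics/s21.png",cv2.resize(d["pixels"][60:230,230:400,::-1],None,fx=3.5,fy=3.5))
E
```

```text
t 24.075 pos [0.5811 0.3003 0.2463] xax [-0.0142  0.0057 -0.9999] y head -98.8 z [-0.988  0.153  0.015] F [ 0.09 -0.53 -1.15] m [ 0.067 -0.012 -0.045] w 0.0705 q6 [0.36 0.38 1.17 0.01 1.6  2.09]
shift [ 1.111 16.747  0.734] mm [ 44.5 669.9  29.3]
turn for yaw (x down => minus): 0.0
```

View pics/s21.png

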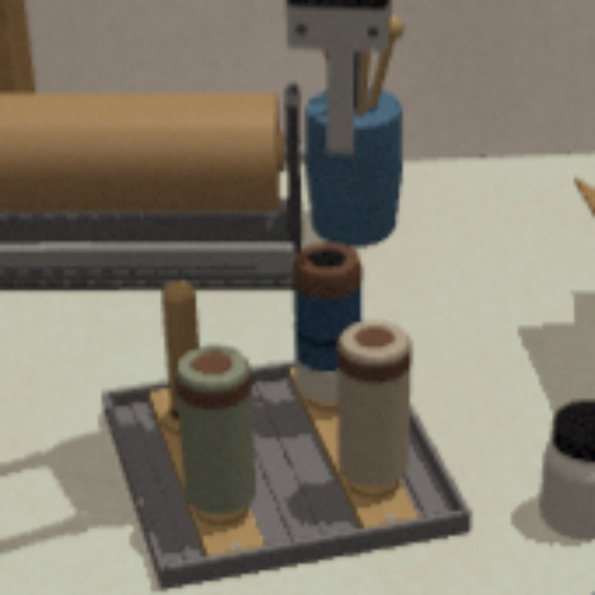

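Blue hangs straight on the far peg, at the same height as its neighbours. Now to the black tumbler.

>>> arm_command([
  [[0,1.1,0],0],
  [[0,2.5,0.1],0],
  [[0,3.9,0.2],0],
  [[0,5.3,0.3],0],
  [[0,6.7,0.4],0],
], fingers=0.65)

```text
clock: 24.75
position: [0.52, 0.0302, 0.2458]
tool_rot: [0.055, -0.698, 0.056, 0.711]
wrist_force: [0.8, -0.5, 0.6]
grip_width: 0.0772
```

>>> arm_command([
  [[0,1.4,0.1],0],
  [[0,2.8,0.2],0],
  [[0.2,4.2,0.3],0],
  [[0.4,5.5,0.4],0],
  [[0.6,6.8,0.4],0],
])

```text
clock: 25.38
position: [0.4583, -0.2373, 0.221]
tool_rot: [0.056, -0.697, 0.056, 0.712]
wrist_force: [0.6, -0.3, 0.3]
grip_width: 0.0779
```

```bash
python3 - <<'E'
from h import *
go([.449,-.357,.16],81.2)
E
```

```text
t 25.375 pos [ 0.4583 -0.2373  0.221 ] xax [-0.0211  0.0017 -0.9998] y head -99.1 z [-0.987  0.158  0.021] F [ 0.58 -0.27  0.32] m [ 0.056 -0.056  0.024] w 0.0779 q6 [-0.6   0.17  1.52 -0.01  1.46  1.13]
shift [ 1.525  2.988 -0.277] mm [ 61.  119.5 -11.1]
turn for yaw (x down => minus): -0.3
```

>>> arm_command([
  [[0,0.8,-0.1],0],
  [[0.2,1.8,-0.2],0],
  [[0.7,2.7,-0.25],0],
  [[1.2,3.0,-0.28],-0.3],
  [[1.5,3.0,-0.28],-0.3],
])

```text
clock: 26.0
position: [0.4465, -0.3574, 0.1583]
tool_rot: [0.056, -0.696, 0.054, 0.714]
wrist_force: [-0.6, 0.3, 0.8]
grip_width: 0.0775
```

```bash
python3 - <<'E'
from h import *
s=readout.get_state(); pose=(s["position"],s["tool_rot"]); d=eyes.get_image("wrist")
cv2.imwrite("pics/w22.png",d["pixels"][:,:,::-1])
go([.449,-.357,.16],81.2)
for c in ([.488,-.3636],):
    c=np.array(c);a=np.array([.9885,-.151]); print(proj(d,[[*(c-.06*a),.05],[*(c+.06*a),.05],[*(c-.04*a),.078]],pose).round(0).tolist())
E
```

```text
t 26.05 pos [ 0.4463 -0.356   0.1573] xax [-0.0259  0.0067 -0.9996] y head -98.9 z [-0.988  0.155  0.027] F [ 0.24  0.58 -0.83] m [0.045 0.015 0.085] w 0.0777 q6 [-0.79  0.29  1.52 -0.01  1.35  0.94]
shift [-0.068  0.014 -0.069] mm [-2.7  0.5 -2.8]
turn for yaw (x down => minus): -0.1
[[318.0, 247.0], [317.0, 103.0], [318.0, 233.0]]
```

View pics/w22.png

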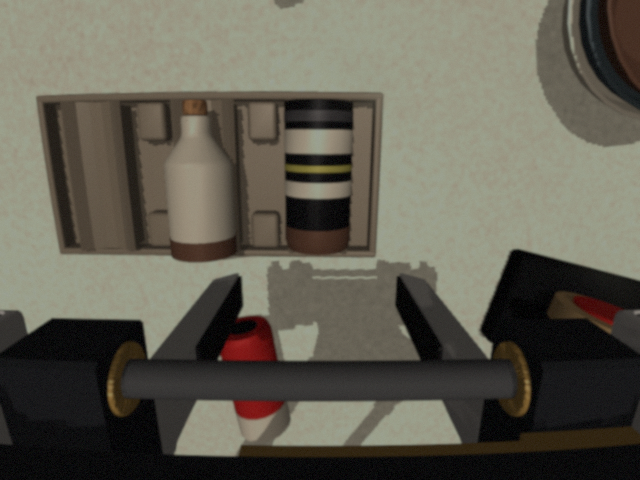

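```bash
python3 - <<'E'
from h import *
go([.449,-.3577,.005],81.2)
E
```

```text
t 26.05 pos [ 0.4463 -0.356   0.1573] xax [-0.0259  0.0067 -0.9996] y head -98.9 z [-0.988  0.155  0.027] F [ 0.24  0.58 -0.83] m [0.045 0.015 0.085] w 0.0777 q6 [-0.79  0.29  1.52 -0.01  1.35  0.94]
shift [ 3.805  0.041 -0.175] mm [152.2   1.6  -7. ]
turn for yaw (x down => minus): -0.1
```

>>> arm_command([
  [[0.8,0.04,-0.1],0],
  [[1.7,0.04,-0.15],0],
  [[2.6,0.04,-0.17],0],
  [[3.3,0.04,-0.17],0],
  [[3.65,0.04,-0.17],0],
])

```text
clock: 26.68
position: [0.448, -0.356, 0.01]
tool_rot: [0.057, -0.695, 0.052, 0.715]
wrist_force: [-0.1, -0.5, 0.9]
grip_width: 0.0774
```

```bash
python3 - <<'E'
from h import *
d=eyes.get_image("wrist"); cv2.imwrite("pics/w23.png",d["pixels"][:,:,::-1])
go([.449,-.3577,.005],81.2)
E
```

```text
t 26.725 pos [ 0.4476 -0.3557  0.009 ] xax [-0.0288  0.0097 -0.9995] y head -98.87 z [-0.988  0.154  0.03 ] F [-0.06  0.06 -0.57] m [ 0.032  0.053 -0.037] w 0.0773 q6 [-0.78  0.42  1.72 -0.02  1.03  0.95]
shift [ 0.098  0.045 -0.045] mm [ 3.9  1.8 -1.8]
turn for yaw (x down => minus): -0.07
```

View pics/w23.png

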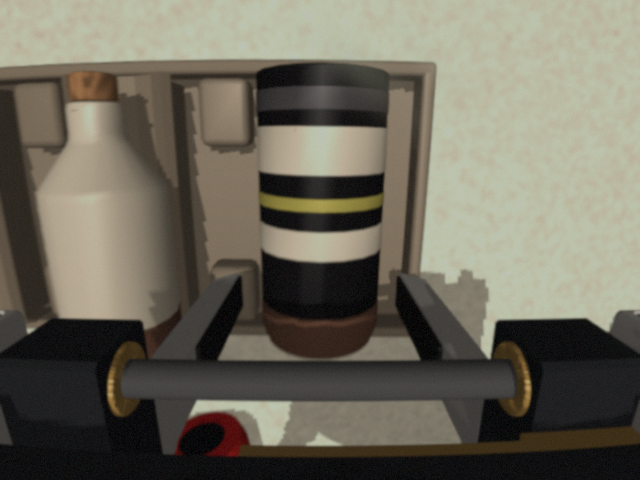

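>>> arm_command([
  [[0.05,0.03,-0.02],0],
  [[0.1,0.04,-0.03],0],
  [[0.12,0.04,-0.03],0],
  [[0.12,0.04,-0.03],0],
  [[0.12,0.04,-0.03],0],
])

```text
clock: 27.35
position: [0.4486, -0.3576, 0.0045]
tool_rot: [0.057, -0.695, 0.052, 0.715]
wrist_force: [-0.4, 0.5, -0.5]
grip_width: 0.0776
```

>>> arm_command([
  [[0,0,0],0],
  [[0,0,0],0],
  [[0,0,0],0],
  [[0,0,0],0],
  [[0,0,0],0],
], fingers=-1)

```text
clock: 27.98
position: [0.4486, -0.3563, 0.0045]
tool_rot: [0.058, -0.695, 0.052, 0.715]
wrist_force: [1.3, 6.1, 3.0]
grip_width: 0.0557
```

>>> arm_command([
  [[-0.3,0,0],0],
  [[-0.8,0,0],0],
  [[-1.6,0,0],0],
  [[-2.4,0,0],0],
  [[-3.1,0,0.1],0],
])

```text
clock: 28.6
position: [0.4481, -0.3586, 0.1301]
tool_rot: [0.057, -0.695, 0.053, 0.715]
wrist_force: [0.4, -0.7, -2.1]
grip_width: 0.0554
```

```bash
python3 - <<'E'
from h import *
d=eyes.get_image("wrist"); cv2.imwrite("pics/w24.png",d["pixels"][:,:,::-1])
go([.317,-.131,.12],81.2)
E
```

```text
t 28.65 pos [ 0.4493 -0.3602  0.134 ] xax [-0.024   0.0038 -0.9997] y head -98.89 z [-0.988  0.154  0.024] F [-0.05  0.36 -0.13] m [0.055 0.064 0.004] w 0.0556 q6 [-0.79  0.31  1.55 -0.01  1.3   0.94]
shift [ 0.45  -5.15   4.144] mm [  18.  -206.   165.8]
turn for yaw (x down => minus): -0.09
```

View pics/w24.png

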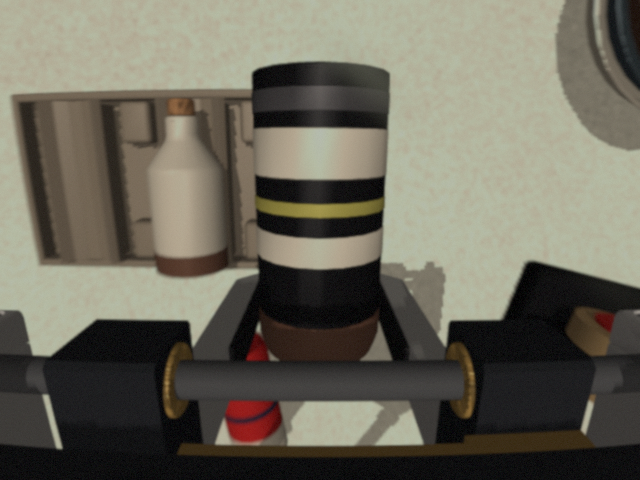

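Black is held. I'll carry it to the same spot in front of the empty bay's end wall.

>>> arm_command([
  [[0,-0.8,0.6],0],
  [[0,-1.9,1.5],0],
  [[0,-3.0,2.4],0],
  [[0.1,-4.0,3.2],0],
  [[0.2,-4.8,3.9],0],
])

```text
clock: 29.28
position: [0.3232, -0.1454, 0.1294]
tool_rot: [0.055, -0.696, 0.054, 0.714]
wrist_force: [0.7, -0.3, -2.1]
grip_width: 0.0554
```

```bash
python3 - <<'E'
from h import *
go([.325,-.132,.0],81.2)
E
```

```text
t 29.275 pos [ 0.3232 -0.1454  0.1294] xax [-0.0244  0.0025 -0.9997] y head -98.86 z [-0.988  0.154  0.024] F [ 0.66 -0.26 -2.11] m [0.101 0.032 0.025] w 0.0554 q6 [-0.61 -0.02  1.97 -0.01  1.21  1.12]
shift [ 3.234 -0.343 -0.072] mm [129.3 -13.7  -2.9]
turn for yaw (x down => minus): -0.06
```

>>> arm_command([
  [[0.7,-0.2,0],0],
  [[1.6,-0.34,0],0],
  [[2.4,-0.34,-0.05],0],
  [[3.0,-0.34,-0.07],0],
  [[3.32,-0.34,-0.08],0],
])

```text
clock: 29.9
position: [0.3244, -0.1324, -0.0046]
tool_rot: [0.054, -0.696, 0.054, 0.714]
wrist_force: [0.0, 0.2, -2.2]
grip_width: 0.0557
```

```bash
python3 - <<'E'
from h import *
go([.34,-.134,-.005],81.2)
d=eyes.get_image("wrist"); cv2.imwrite("pics/w25.png",d["pixels"][:,:,::-1])
E
```

```text
t 29.9 pos [ 0.3244 -0.1324 -0.0046] xax [-0.0259  0.0021 -0.9997] y head -98.8 z [-0.988  0.153  0.026] F [ 0.    0.16 -2.22] m [ 0.096  0.045 -0.001] w 0.0557 q6 [-0.57  0.16  2.2  -0.02  0.81  1.16]
shift [-0.001 -0.019 -0.391] mm [ -0.   -0.8 -15.7]
turn for yaw (x down => minus): 0.0
```

View pics/w25.png

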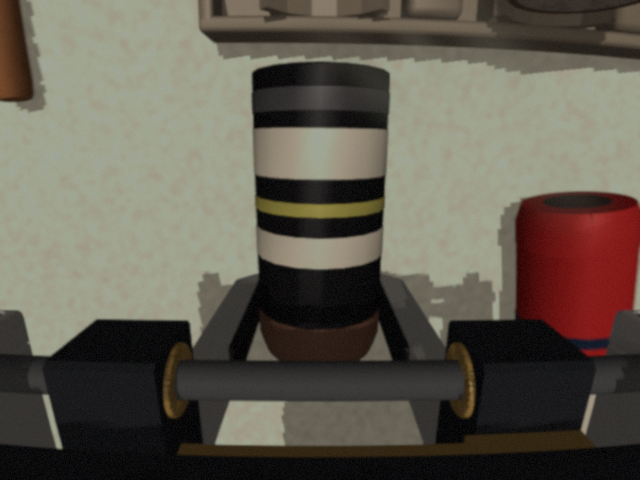

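>>> arm_command([
  [[0,0,-0.12],0],
  [[0,0,-0.24],0],
  [[0,0,-0.33],0],
  [[0,0,-0.42],0],
  [[0,0,-0.45],0],
])

```text
clock: 30.58
position: [0.3421, -0.1349, -0.0057]
tool_rot: [0.055, -0.695, 0.054, 0.715]
wrist_force: [-0.0, -0.5, -2.6]
grip_width: 0.0555
```

```bash
python3 - <<'E'
from h import *
go([.345,-.135,-.005],81.2)
E
```

```text
t 30.575 pos [ 0.3421 -0.1349 -0.0057] xax [-0.0269  0.0028 -0.9996] y head -98.8 z [-0.988  0.153  0.027] F [-0.02 -0.46 -2.58] m [-0.002  0.155  0.015] w 0.0555 q6 [-0.55  0.18  2.17 -0.02  0.82  1.18]
shift [-0.019 -0.009 -0.073] mm [-0.8 -0.4 -2.9]
turn for yaw (x down => minus): 0.0
```

>>> arm_command([
  [[-0.03,0,-0.08],0],
  [[-0.2,0,-0.13],0],
  [[-0.45,0,-0.2],0],
  [[-0.7,0,-0.3],0],
  [[-0.92,0,-0.42],0],
])

```text
clock: 31.2
position: [0.3595, -0.1374, 0.0314]
tool_rot: [0.055, -0.695, 0.054, 0.715]
wrist_force: [-2.1, 0.7, -3.7]
grip_width: 0.0559
```

```bash
python3 - <<'E'
from h import *
go([.345,-.135,-.005],81.2)
d=eyes.get_image("side");cv2.imwrite("pics/s26.png",cv2.resize(d["pixels"][180:350,190:400,::-1],None,fx=3.5,fy=3.5))
E
```

```text
t 31.2 pos [ 0.3595 -0.1374  0.0314] xax [-0.0273  0.003  -0.9996] y head -98.79 z [-0.988  0.153  0.027] F [-2.08  0.74 -3.75] m [0.201 0.759 0.002] w 0.0559 q6 [-0.53  0.15  2.08 -0.01  0.94  1.2 ]
shift [ 0.92  -0.005  0.342] mm [36.8 -0.2 13.7]
turn for yaw (x down => minus): 0.01
```

View pics/s26.png

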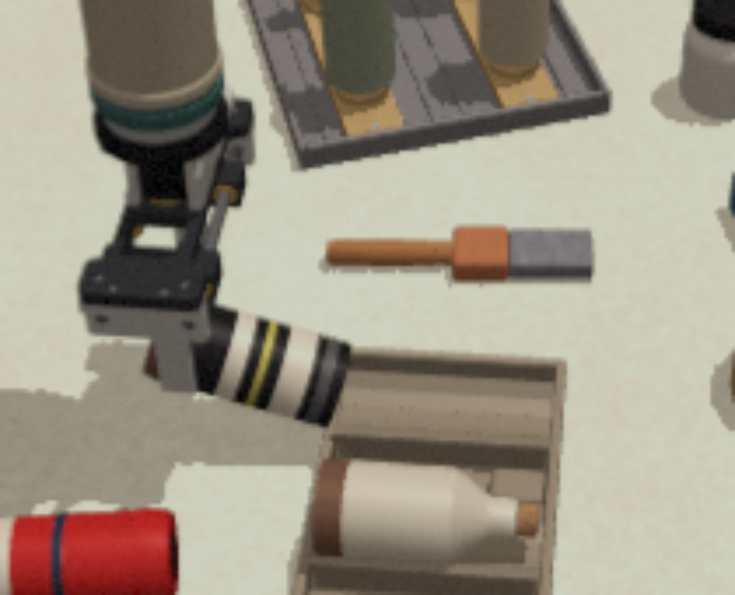

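>>> arm_command([
  [[-0.2,0,-0.17],0],
  [[-0.39,0,-0.34],0],
  [[-0.61,0,-0.57],0],
  [[-0.81,0,-0.8],0],
  [[-0.96,0,-1.04],0],
])

```text
clock: 31.88
position: [0.4031, -0.1446, 0.0702]
tool_rot: [0.054, -0.696, 0.054, 0.714]
wrist_force: [-3.9, 1.3, -1.3]
grip_width: 0.0552
```

```bash
python3 - <<'E'
from h import *
go([.476,-.156,.082],81.2)
d=eyes.get_image("side");cv2.imwrite("pics/s27.png",cv2.resize(d["pixels"][180:350,190:400,::-1],None,fx=3.5,fy=3.5))
E
```

```text
t 31.875 pos [ 0.4031 -0.1446  0.0702] xax [-0.0266  0.0019 -0.9996] y head -98.75 z [-0.988  0.152  0.027] F [-3.9   1.28 -1.31] m [0.224 1.215 0.08 ] w 0.0552 q6 [-0.5   0.16  1.94 -0.01  1.07  1.23]
shift [-0.344  0.006 -1.837] mm [-13.8   0.2 -73.5]
turn for yaw (x down => minus): 0.05
```

View pics/s27.png

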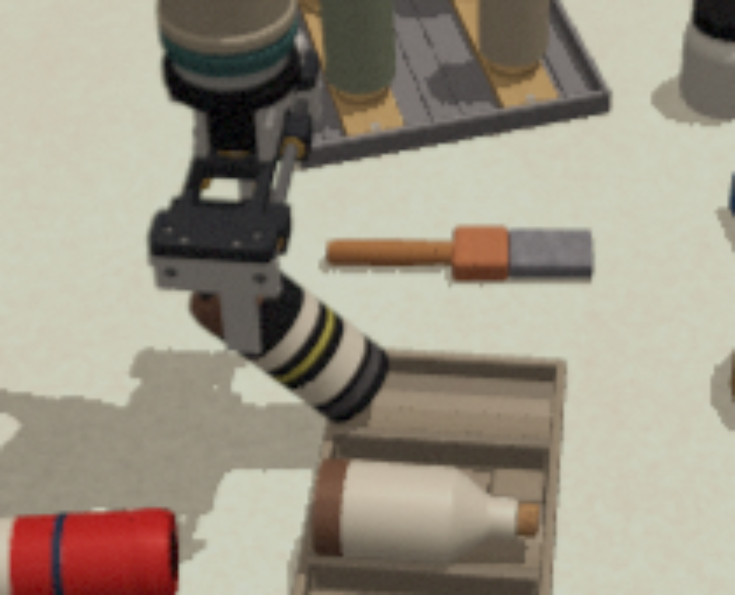

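>>> arm_command([
  [[-0.17,0,-0.35],0],
  [[-0.28,0,-0.7],0],
  [[-0.34,0,-1.05],0],
  [[-0.36,0,-1.4],0],
  [[-0.35,0,-1.78],0],
])

```text
clock: 32.55
position: [0.4767, -0.1561, 0.083]
tool_rot: [0.054, -0.697, 0.054, 0.713]
wrist_force: [-1.3, -0.6, -2.5]
grip_width: 0.0556
```

```bash
python3 - <<'E'
from h import *
go([.476,-.156,.082],81.2)
d=eyes.get_image("side");cv2.imwrite("pics/s28.png",cv2.resize(d["pixels"][180:350,190:400,::-1],None,fx=3.5,fy=3.5))
d=eyes.get_image("wrist"); cv2.imwrite("pics/w28.png",d["pixels"][:,:,::-1])
E
```

```text
t 32.55 pos [ 0.4767 -0.1561  0.083 ] xax [-0.0239  0.0014 -0.9997] y head -98.76 z [-0.988  0.152  0.024] F [-1.3  -0.62 -2.5 ] m [0.077 0.05  0.011] w 0.0556 q6 [-0.45  0.25  1.78 -0.01  1.13  1.28]
shift [0.024 0.    0.017] mm [1.  0.  0.7]
turn for yaw (x down => minus): 0.04
```

View pics/s28.png

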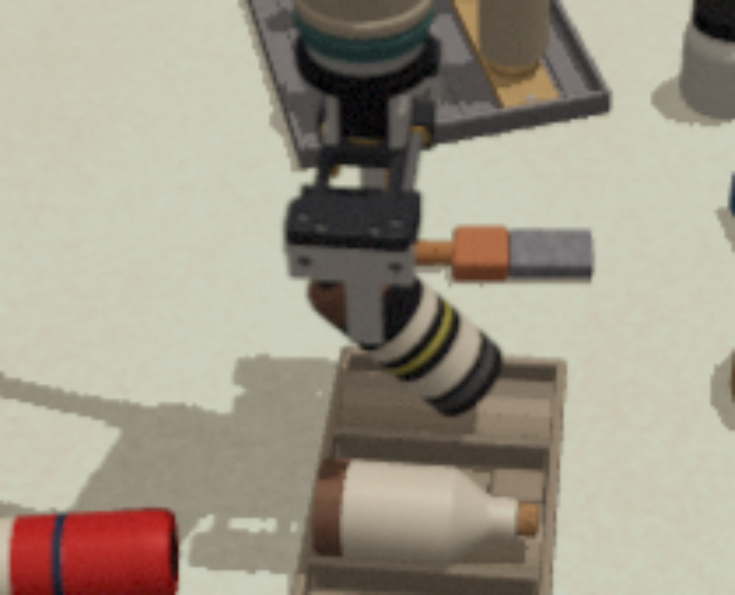

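View pics/w28.png

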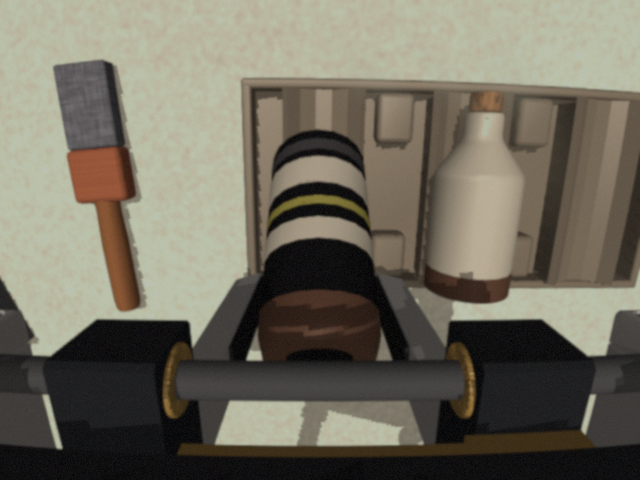

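The mouth slipped over the rim at about 50°. I'll back off, catch the rim a bit deeper, and finish the arc.

>>> arm_command([
  [[-0.4,0,0.3],0],
  [[-0.5,0,1.2],0],
  [[-0.5,0,2.1],0],
  [[0,0,2.35],0],
  [[0.45,0,2.35],0],
])

```text
clock: 33.28
position: [0.3823, -0.1417, 0.0678]
tool_rot: [0.054, -0.697, 0.055, 0.713]
wrist_force: [-0.2, 0.3, -2.4]
grip_width: 0.0557
```

```bash
python3 - <<'E'
from h import *
go([.397,-.144,.064],81.2)
d=eyes.get_image("side");cv2.imwrite("pics/s29.png",cv2.resize(d["pixels"][180:350,190:400,::-1],None,fx=3.5,fy=3.5))
E
```

```text
t 33.275 pos [ 0.3823 -0.1417  0.0678] xax [-2.220e-02  3.000e-04 -9.998e-01] y head -98.77 z [-0.988  0.153  0.022] F [-0.2   0.28 -2.4 ] m [ 0.052 -0.031  0.044] w 0.0557 q6 [-0.51  0.13  1.99 -0.01  1.04  1.22]
shift [ 0.088  0.002 -0.373] mm [  3.5   0.1 -14.9]
turn for yaw (x down => minus): 0.03
```

View pics/s29.png

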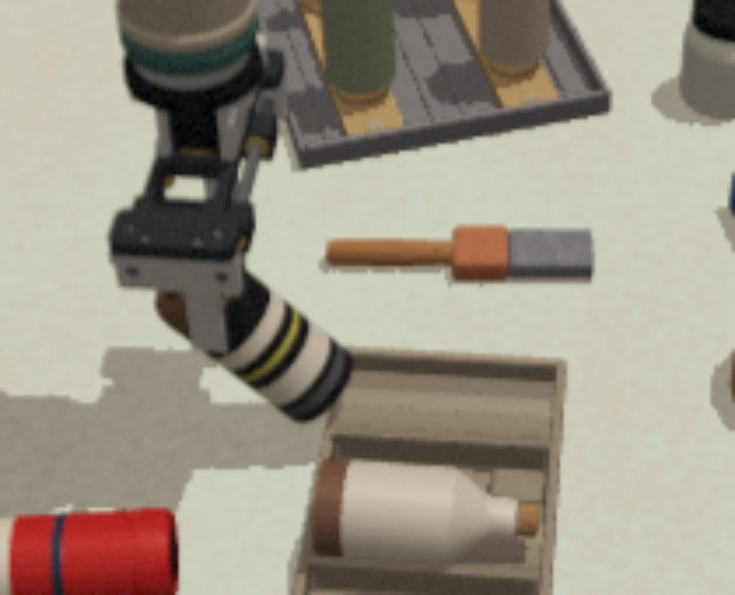

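>>> arm_command([
  [[0.12,0,-0.15],0],
  [[0.15,0,-0.32],0],
  [[0.05,0,-0.5],0],
  [[-0.04,0,-0.72],0],
  [[-0.11,0,-0.93],0],
])

```text
clock: 33.95
position: [0.4132, -0.1443, 0.0699]
tool_rot: [0.055, -0.692, 0.053, 0.718]
wrist_force: [-9.5, 4.0, 10.9]
grip_width: 0.0557
```

```bash
python3 - <<'E'
from h import *
go([.465,-.154,.076],81.2)
d=eyes.get_image("side");cv2.imwrite("pics/s30.png",cv2.resize(d["pixels"][180:350,190:400,::-1],None,fx=3.5,fy=3.5))
E
```

```text
t 33.95 pos [ 0.4132 -0.1443  0.0699] xax [-0.0364  0.0066 -0.9993] y head -98.76 z [-0.988  0.152  0.037] F [-9.51  3.95 10.9 ] m [ 0.721  2.297 -0.203] w 0.0557 q6 [-0.48  0.18  1.91 -0.01  1.08  1.25]
shift [-0.202  0.041 -1.31 ] mm [ -8.1   1.7 -52.4]
turn for yaw (x down => minus): 0.04
```

View pics/s30.png

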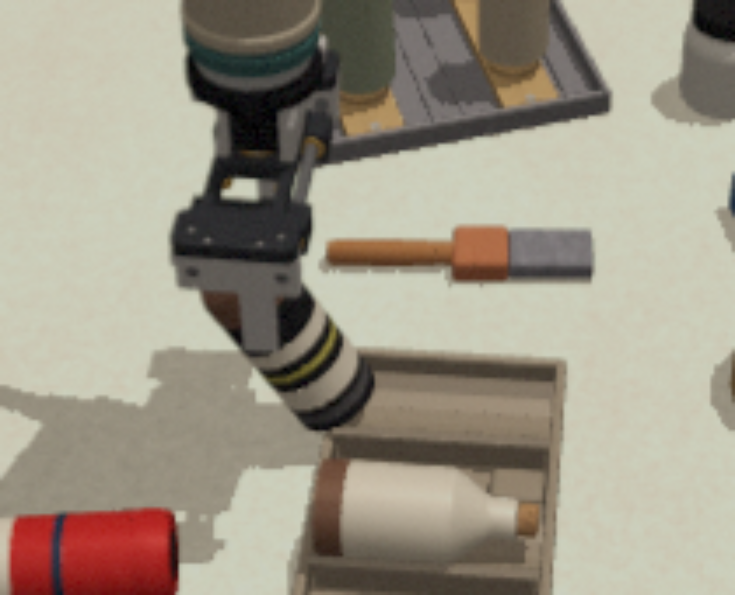

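>>> arm_command([
  [[-0.12,0,-0.23],0],
  [[-0.19,0,-0.48],0],
  [[-0.24,0,-0.74],0],
  [[-0.27,0,-1.0],0],
  [[-0.27,0,-1.28],0],
])

```text
clock: 34.62
position: [0.4667, -0.152, 0.0797]
tool_rot: [0.056, -0.693, 0.052, 0.717]
wrist_force: [-4.0, 3.4, 4.0]
grip_width: 0.0553
```

```bash
python3 - <<'E'
from h import *
go([.465,-.154,.076],81.2)
d=eyes.get_image("side");cv2.imwrite("pics/s31.png",cv2.resize(d["pixels"][180:350,190:400,::-1],None,fx=3.5,fy=3.5))
E
```

```text
t 34.625 pos [ 0.4667 -0.152   0.0797] xax [-0.0339  0.0076 -0.9994] y head -98.8 z [-0.988  0.153  0.035] F [-4.01  3.41  4.02] m [ 0.992  1.046 -0.072] w 0.0553 q6 [-0.45  0.25  1.8  -0.01  1.13  1.28]
shift [0.093 0.057 0.032] mm [3.7 2.3 1.3]
turn for yaw (x down => minus): 0.0
```

View pics/s31.png

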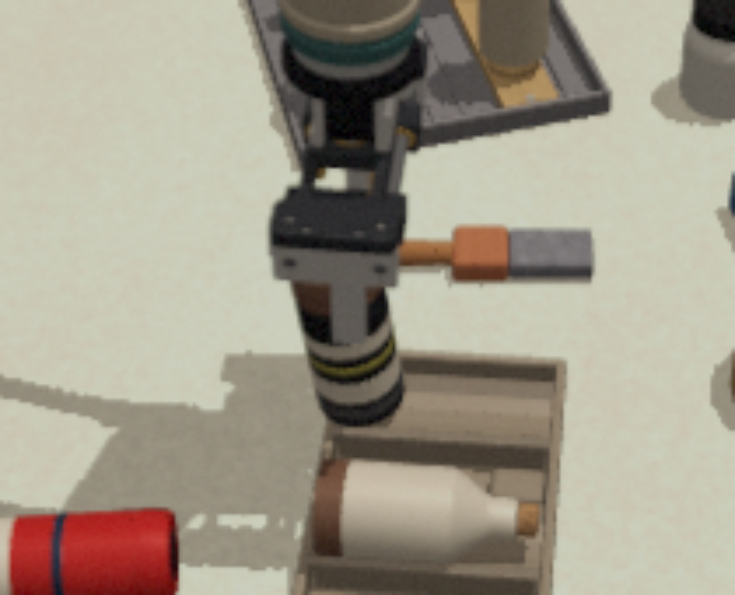

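>>> arm_command([
  [[0,0,-0.08],0],
  [[0.01,0,-0.16],0],
  [[0.01,0,-0.24],0],
  [[0.02,0,-0.3],0],
  [[0.02,0,-0.3],0],
])

```text
clock: 35.3
position: [0.4807, -0.1549, 0.0797]
tool_rot: [0.055, -0.694, 0.053, 0.716]
wrist_force: [-3.6, 1.6, 10.4]
grip_width: 0.0552
```

```bash
python3 - <<'E'
from h import *
go([.465,-.154,.076],81.2)
d=eyes.get_image("side");cv2.imwrite("pics/s32.png",cv2.resize(d["pixels"][230:310,260:320,::-1],None,fx=8,fy=7,interpolation=cv2.INTER_CUBIC))
E
```

```text
t 35.3 pos [ 0.4807 -0.1549  0.0797] xax [-0.0312  0.006  -0.9995] y head -98.78 z [-0.988  0.153  0.032] F [-3.61  1.63 10.35] m [0.757 1.4   0.104] w 0.0552 q6 [-0.44  0.26  1.77 -0.01  1.14  1.29]
shift [0.105 0.039 0.389] mm [ 4.2  1.6 15.6]
turn for yaw (x down => minus): 0.02
```

View pics/s32.png

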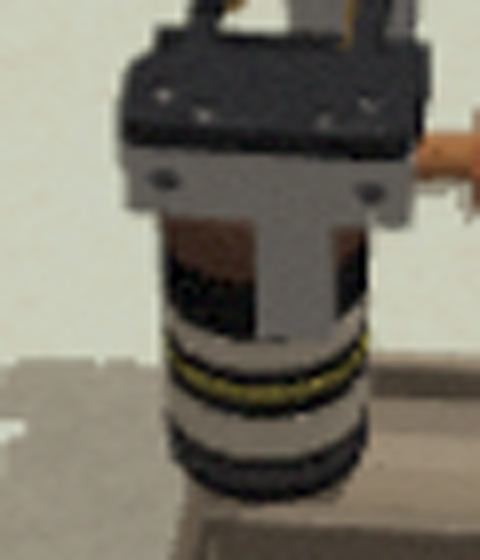

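>>> arm_command([
  [[-0.4,0,0.05],0],
  [[-1.3,0,0.1],0],
  [[-2.5,-0.2,0.2],0],
  [[-3.6,-0.8,0.2],0],
  [[-4.4,-1.7,0.2],0],
])

```text
clock: 35.98
position: [0.4919, -0.0891, 0.2581]
tool_rot: [0.055, -0.696, 0.055, 0.713]
wrist_force: [0.4, -0.2, -2.3]
grip_width: 0.0551
```

```bash
python3 - <<'E'
from h import *
go([.459,.304,.26],81)
E
```

```text
t 35.975 pos [ 0.4919 -0.0891  0.2581] xax [-0.024   0.0023 -0.9997] y head -98.91 z [-0.988  0.155  0.024] F [ 0.43 -0.16 -2.32] m [ 0.087 -0.08  -0.035] w 0.0551 q6 [-0.31  0.14  1.48 -0.01  1.55  1.41]
shift [-6.000e-03 -9.582e+00  2.335e+00] mm [-2.000e-01 -3.833e+02  9.340e+01]
turn for yaw (x down => minus): 0.09
```

>>> arm_command([
  [[-0.1,-0.8,0.2],0],
  [[-0.1,-1.9,0.5],0],
  [[-0.1,-3.1,0.8],0],
  [[-0.1,-4.2,1.0],0],
  [[-0.1,-5.3,1.3],0],
])

```text
clock: 36.6
position: [0.4762, 0.1296, 0.263]
tool_rot: [0.055, -0.698, 0.055, 0.711]
wrist_force: [0.4, -0.1, -2.2]
grip_width: 0.0554
```

>>> arm_command([
  [[0,-1.1,0.3],0],
  [[0,-2.1,0.5],0],
  [[0,-2.9,0.7],0],
  [[0,-3.4,0.8],0],
  [[0,-3.7,0.9],0],
])

```text
clock: 37.22
position: [0.4647, 0.2821, 0.2632]
tool_rot: [0.055, -0.699, 0.055, 0.711]
wrist_force: [0.5, -0.2, -2.4]
grip_width: 0.0552
```

```bash
python3 - <<'E'
from h import *
s=readout.get_state(); pose=(s["position"],s["tool_rot"]); p=s["position"]; w=eyes.get_image("wrist");cv2.imwrite("pics/w33.png",w["pixels"][:,:,::-1])
d=eyes.get_image("side");cv2.imwrite("pics/s33.png",cv2.resize(d["pixels"][20:240,170:410,::-1],None,fx=2.7,fy=2.7))
go([.459,.304,.26],81)
c=[.4499,.305]
print(((proj(d,[[*c,.018],[*c,.148],[*c,p[2]-.056],[*c,p[2]+.064],[p[0],p[1],p[2]-.056],[p[0],p[1],p[2]+.064]])-[170,20])*2.7).round(0).tolist())
E
```

```text
t 37.325 pos [0.4641 0.2819 0.2633] xax [-0.0176  0.0018 -0.9998] y head -98.89 z [-0.988  0.154  0.018] F [-0.04 -0.3  -1.63] m [-0.006 -0.002 -0.005] w 0.0551 q6 [0.41 0.2  1.39 0.01 1.57 2.14]
shift [ 0.085 -0.525  0.21 ] mm [  3.4 -21.    8.4]
turn for yaw (x down => minus): 0.11
[[306.0, 433.0], [298.0, 329.0], [295.0, 278.0], [286.0, 164.0], [310.0, 288.0], [302.0, 173.0]]
```

View pics/s33.png

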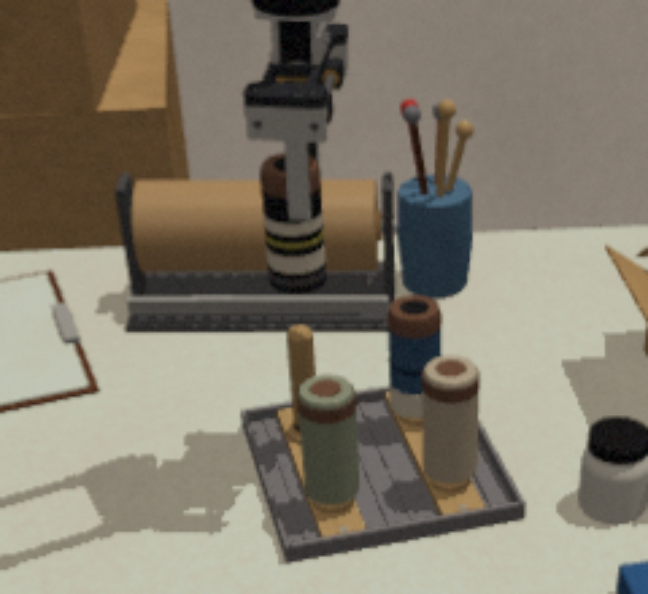

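View pics/w33.png

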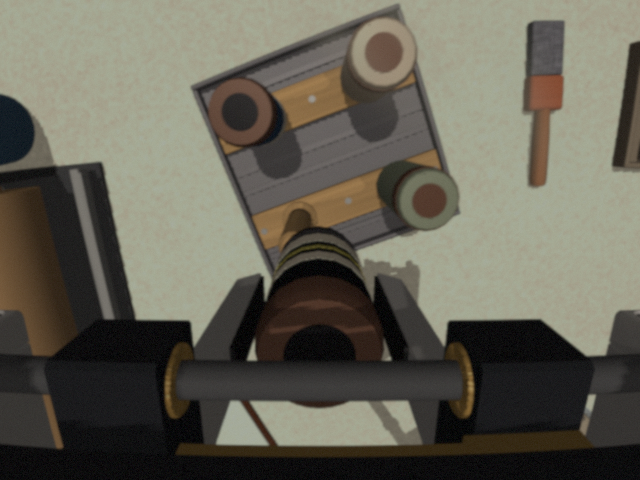

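```bash
python3 - <<'E'
from h import *
s=readout.get_state(); pose=(s["position"],s["tool_rot"]); p=s["position"]; w=eyes.get_image("wrist")
u=np.array([-.988,.154,0])
for h in (0,.007):
    f=onz(w,[[319,276]],p[2]+.064+h,pose)[0]; m=onz(w,[[319,228]],p[2]-.056+h,pose)[0]
    for n,q in (("foot",f),("mouth",m)):
        c=q+u*.028; print(h,n,c.round(4),"minus tcp",(c-p)[:2].round(4))
    print(onz(w,[[258,335],[383,335]],p[2]+.064+h,pose).round(4).tolist())
E
```

```text
0 foot [0.4559 0.2822 0.3273] minus tcp [-0.0082  0.0003]
0 mouth [0.4484 0.2833 0.2073] minus tcp [-0.0157  0.0014]
[[0.4607, 0.3084, 0.3273], [0.4521, 0.2546, 0.3273]]
0.007 foot [0.4585 0.2818 0.3343] minus tcp [-0.0056 -0.0001]
0.007 mouth [0.45   0.2831 0.2143] minus tcp [-0.0141  0.0011]
[[0.4643, 0.3066, 0.3343], [0.4562, 0.2553, 0.3343]]
```

```bash
python3 - <<'E'
from h import *
go([.462,.304,.22],81)
E
```

```text
t 37.375 pos [0.4641 0.281  0.2633] xax [-0.0176  0.001  -0.9998] y head -98.92 z [-0.988  0.155  0.018] F [ 0.99 -0.49 -2.25] m [-0.036  0.053  0.034] w 0.0555 q6 [0.41 0.2  1.39 0.01 1.57 2.14]
shift [ 1.085 -0.561  0.122] mm [ 43.4 -22.4   4.9]
turn for yaw (x down => minus): 0.08
```

>>> arm_command([
  [[0,-0.2,0.05],0],
  [[0,-0.4,0.1],0],
  [[0.2,-0.54,0.12],0],
  [[0.5,-0.54,0.12],0],
  [[0.8,-0.54,0.12],0],
])

```text
clock: 38.0
position: [0.4617, 0.3028, 0.23]
tool_rot: [0.055, -0.698, 0.055, 0.712]
wrist_force: [-0.1, -0.0, -2.2]
grip_width: 0.0553
```

```bash
python3 - <<'E'
from h import *
s=readout.get_state();p=s["position"]
d=eyes.get_image("side");cv2.imwrite("pics/s34.png",cv2.resize(d["pixels"][60:230,200:370,::-1],None,fx=3.5,fy=3.5))
go([.462,.304,.17],81)
c=[.4499,.305]
print(((proj(d,[[*c,.018],[*c,.148],[*c,p[2]-.056],[*c,p[2]+.064]])-[200,60])*3.5).round(0).tolist())
E
```

```text
t 38.05 pos [0.4607 0.3023 0.2284] xax [-0.0217 -0.0012 -0.9998] y head -98.93 z [-0.988  0.155  0.021] F [-0.8   0.76 -3.04] m [-0.057  0.026 -0.006] w 0.0551 q6 [0.45 0.23 1.44 0.01 1.5  2.17]
shift [ 1.458 -0.054 -0.056] mm [58.3 -2.2 -2.3]
turn for yaw (x down => minus): 0.07
[[292.0, 422.0], [282.0, 287.0], [280.0, 258.0], [269.0, 115.0]]
```

View pics/s34.png

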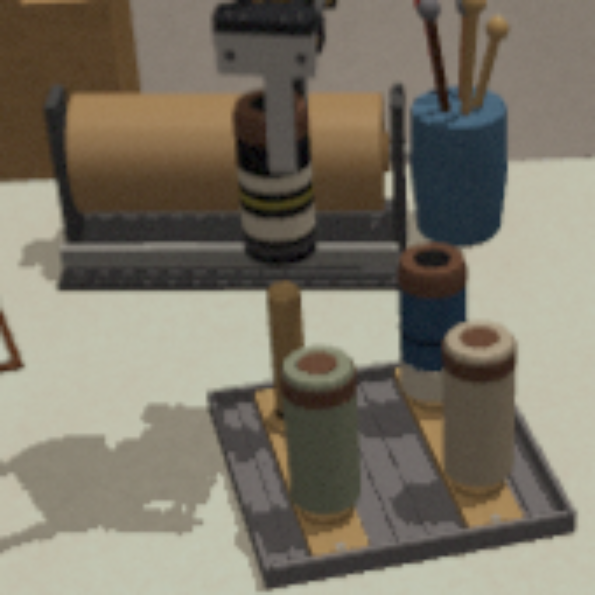

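>>> arm_command([
  [[0.3,-0.04,-0.02],0],
  [[0.6,-0.04,-0.03],0],
  [[0.9,-0.04,-0.04],0],
  [[1.2,-0.04,-0.05],0],
  [[1.5,-0.04,-0.06],0],
])

```text
clock: 38.67
position: [0.4621, 0.3034, 0.1675]
tool_rot: [0.054, -0.697, 0.056, 0.713]
wrist_force: [-0.6, -1.5, -2.8]
grip_width: 0.0552
```

```bash
python3 - <<'E'
from h import *
s=readout.get_state();p=s["position"]
d=eyes.get_image("side");cv2.imwrite("pics/s35.png",cv2.resize(d["pixels"][60:230,200:370,::-1],None,fx=3.5,fy=3.5))
go([.462,.304,.1],81)
E
```

```text
t 38.725 pos [0.461  0.3029 0.1659] xax [-0.0245 -0.0026 -0.9997] y head -98.93 z [-0.988  0.155  0.024] F [-1.25  0.2  -3.17] m [-0.024  0.001  0.003] w 0.0551 q6 [0.45 0.26 1.55 0.01 1.36 2.17]
shift [ 1.646 -0.042 -0.059] mm [65.8 -1.7 -2.4]
turn for yaw (x down => minus): 0.07
```

View pics/s35.png

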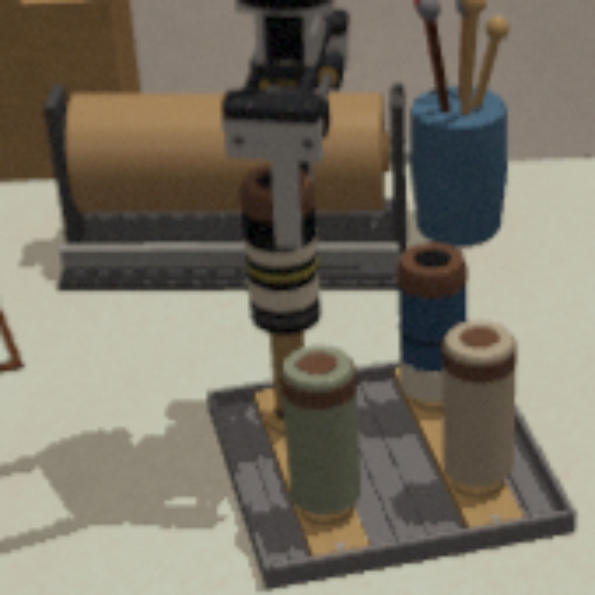

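The mouth is around the peg with no contact force. I'll continue down.

>>> arm_command([
  [[0.3,-0.02,-0.03],0],
  [[0.6,-0.02,-0.05],0],
  [[0.9,-0.02,-0.06],0],
  [[1.2,-0.02,-0.07],0],
  [[1.4,-0.02,-0.08],0],
])

```text
clock: 39.35
position: [0.4627, 0.3029, 0.1089]
tool_rot: [0.053, -0.696, 0.057, 0.714]
wrist_force: [-0.3, -0.4, -3.0]
grip_width: 0.0552
```

>>> arm_command([
  [[0.06,0,0],0],
  [[0.12,0,-0.01],0],
  [[0.18,0,-0.02],0],
  [[0.24,0,-0.02],0],
  [[0.3,0,-0.02],0],
])

```text
clock: 39.98
position: [0.4632, 0.3028, 0.0968]
tool_rot: [0.053, -0.696, 0.057, 0.714]
wrist_force: [0.6, 0.0, -3.0]
grip_width: 0.0554
```

```bash
python3 - <<'E'
from h import *
go([.462,.304,.09],81)
E
```

```text
t 39.975 pos [0.4632 0.3028 0.0968] xax [-0.025  -0.0028 -0.9997] y head -98.93 z [-0.988  0.155  0.024] F [ 0.58  0.01 -3.  ] m [ 0.052 -0.045 -0.03 ] w 0.0554 q6 [0.45 0.31 1.65 0.01 1.2  2.17]
shift [ 0.172 -0.027  0.031] mm [ 6.9 -1.1  1.2]
turn for yaw (x down => minus): 0.07
```

>>> arm_command([
  [[0.04,0,0],0],
  [[0.08,0,0],0],
  [[0.12,0,0],0],
  [[0.16,0,0],0],
  [[0.18,0,0],0],
])

```text
clock: 40.6
position: [0.463, 0.3027, 0.0895]
tool_rot: [0.053, -0.696, 0.057, 0.714]
wrist_force: [-0.6, -0.9, -2.6]
grip_width: 0.0548
```

>>> arm_command([
  [[0.02,0,0],0],
  [[0.04,0,0],0],
  [[0.06,0,0],0],
  [[0.08,0,0],0],
  [[0.1,0,0],0],
])

```text
clock: 41.22
position: [0.4629, 0.3027, 0.0855]
tool_rot: [0.053, -0.696, 0.057, 0.714]
wrist_force: [-0.0, -0.0, -3.4]
grip_width: 0.0547
```

>>> arm_command([
  [[0.02,0,0],0],
  [[0.04,0,0],0],
  [[0.06,0,0],0],
  [[0.08,0,0],0],
  [[0.08,0,0],0],
])

```text
clock: 41.85
position: [0.4628, 0.3027, 0.0822]
tool_rot: [0.053, -0.696, 0.057, 0.714]
wrist_force: [0.1, -0.1, -2.8]
grip_width: 0.0551
```

>>> arm_command([
  [[0.02,0,0],0],
  [[0.04,0,0],0],
  [[0.06,0,0],0],
  [[0.06,0,0],0],
  [[0.06,0,0],0],
])

```text
clock: 42.48
position: [0.463, 0.3028, 0.0815]
tool_rot: [0.054, -0.697, 0.057, 0.713]
wrist_force: [-1.7, -2.3, 8.0]
grip_width: 0.0549
```

>>> arm_command([
  [[-0.01,0,0],0],
  [[-0.02,0,0],0],
  [[-0.025,0,0],0],
  [[-0.025,0,0],0],
  [[-0.025,0,0],0],
])

```text
clock: 43.1
position: [0.4629, 0.3028, 0.0823]
tool_rot: [0.053, -0.696, 0.057, 0.713]
wrist_force: [0.0, 1.1, -2.3]
grip_width: 0.055
```

```bash
python3 - <<'E'
from h import *
d=eyes.get_image("side");cv2.imwrite("pics/s36.png",cv2.resize(d["pixels"][60:230,200:370,::-1],None,fx=3.5,fy=3.5))
go([.462,.304,.1],81)
c=[.4499,.305]
print(((proj(d,[[*c,.035],[*c,.155]])-[200,60])*3.5).round(0).tolist())
E
```

```text
t 43.15 pos [0.4629 0.3028 0.0823] xax [-0.0242 -0.0025 -0.9997] y head -98.92 z [-0.988  0.155  0.024] F [ 0.19  0.51 -2.17] m [ 0.012 -0.015 -0.012] w 0.0552 q6 [0.45 0.32 1.67 0.01 1.17 2.17]
shift [-0.441 -0.024  0.038] mm [-17.6  -1.    1.5]
turn for yaw (x down => minus): 0.08
[[291.0, 405.0], [281.0, 279.0]]
```

View pics/s36.png

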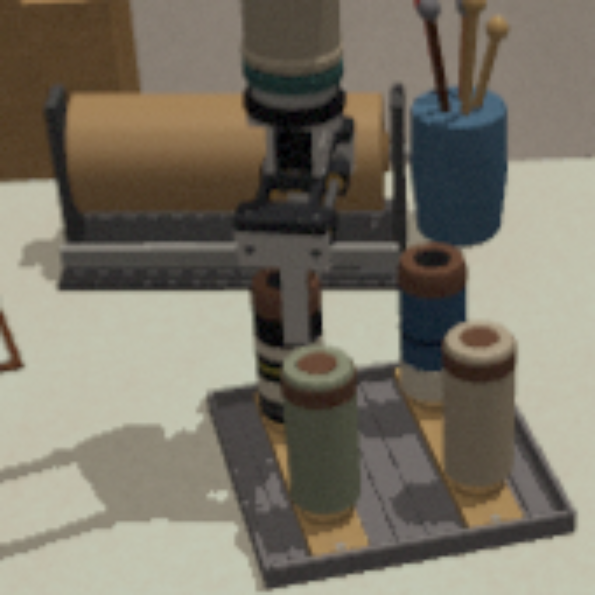

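>>> arm_command([
  [[0.01,0,0],0],
  [[0.012,0,0],0],
  [[0.012,0,0],0],
  [[0.012,0,0],0],
  [[0.012,0,0],0],
])

```text
clock: 43.78
position: [0.4629, 0.3028, 0.0819]
tool_rot: [0.054, -0.696, 0.057, 0.713]
wrist_force: [-0.4, 0.3, -1.1]
grip_width: 0.0554
```

>>> arm_command([
  [[0,0,0],0],
  [[0,0,0],0],
  [[0,0,0],0],
  [[0,0,0],0],
  [[0,0,0],0],
], fingers=0.5)

```text
clock: 44.4
position: [0.4629, 0.3028, 0.0819]
tool_rot: [0.054, -0.696, 0.057, 0.713]
wrist_force: [-0.2, 0.6, -0.4]
grip_width: 0.0705
```

```bash
python3 - <<'E'
from h import *
go([.462,.304,.25],81)
w=eyes.get_image("wrist");cv2.imwrite("pics/w37.png",w["pixels"][:,:,::-1])
E
```

```text
t 44.4 pos [0.4629 0.3028 0.0819] xax [-0.0241 -0.0024 -0.9997] y head -98.93 z [-0.988  0.155  0.023] F [-0.2   0.56 -0.42] m [ 0.05  -0.035  0.028] w 0.0705 q6 [0.45 0.32 1.67 0.01 1.17 2.17]
shift [-4.20e+00 -1.00e-03  1.27e-01] mm [-168.    -0.     5.1]
turn for yaw (x down => minus): 0.07
```

View pics/w37.png

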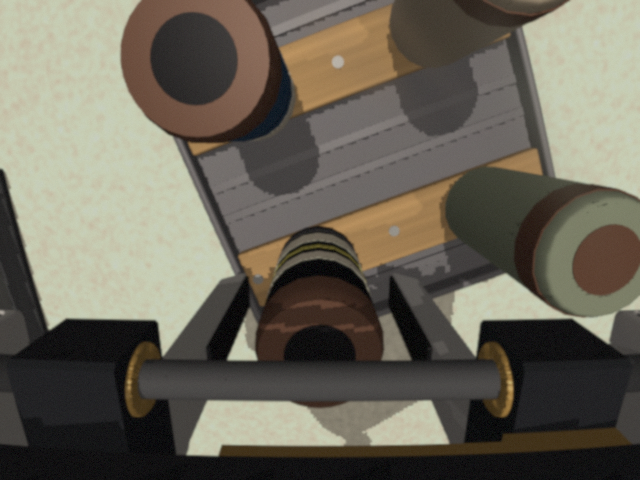

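Released, with the fingers clear on both sides. I'll retreat straight up, then away from the rack to let the top camera see.

>>> arm_command([
  [[-0.5,0,0.02],0],
  [[-1.4,0,0.05],0],
  [[-2.5,0,0.08],0],
  [[-3.6,0,0.1],0],
  [[-4.3,0,0.12],0],
])

```text
clock: 45.08
position: [0.463, 0.3043, 0.2564]
tool_rot: [0.054, -0.697, 0.056, 0.712]
wrist_force: [0.1, 0.4, -1.0]
grip_width: 0.0707
```

>>> arm_command([
  [[-0.2,0.8,0],0],
  [[-0.2,1.9,0],0],
  [[-0.2,3.1,0.2],0],
  [[-0.2,4.3,0.4],0],
  [[-0.2,5.3,0.6],0],
])

```text
clock: 45.7
position: [0.4058, 0.097, 0.2659]
tool_rot: [0.054, -0.698, 0.056, 0.712]
wrist_force: [-0.6, -0.0, 0.8]
grip_width: 0.0709
```

>>> arm_command([
  [[0,1.2,0.1],0],
  [[0,2.2,0.3],0],
  [[0,2.9,0.4],0],
  [[0,3.2,0.5],0],
  [[0,3.2,0.5],0],
])

```text
clock: 46.32
position: [0.366, -0.0263, 0.267]
tool_rot: [0.055, -0.698, 0.057, 0.712]
wrist_force: [1.2, 0.3, -0.0]
grip_width: 0.0702
```

```bash
python3 - <<'E'
from h import *
go([.462,.304,.25],81)
t=eyes.get_image("top");cv2.imwrite("pics/t38.png",t["pixels"][:,:,::-1])
d=eyes.get_image("side");cv2.imwrite("pics/s38.png",d["pixels"][:,:,::-1])
for c in ([.5725,.329],[.4499,.305]): print(proj(t,[[*c,.155]]).round(1),proj(d,[[*c,.155],[*c,.035]]).round(1).tolist())
E
```

```text
t 46.325 pos [ 0.366  -0.0263  0.267 ] xax [-2.070e-02 -9.000e-04 -9.998e-01] y head -99.02 z [-0.987  0.157  0.02 ] F [ 1.23  0.26 -0.04] m [ 0.113  0.028 -0.033] w 0.0702 q6 [-0.25 -0.08  1.68 -0.01  1.56  1.47]
shift [ 0.369 -8.533 -1.083] mm [  14.8 -341.3  -43.3]
turn for yaw (x down => minus): -0.02
[[143.3 235.3]] [[324.0, 133.5], [324.3, 169.1]]
[[154.1 301.7]] [[280.4, 139.8], [283.0, 175.7]]
```

View pics/t38.png

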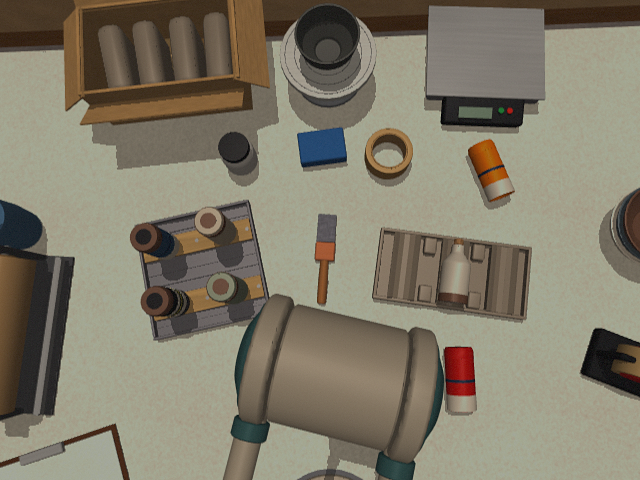

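View pics/s38.png

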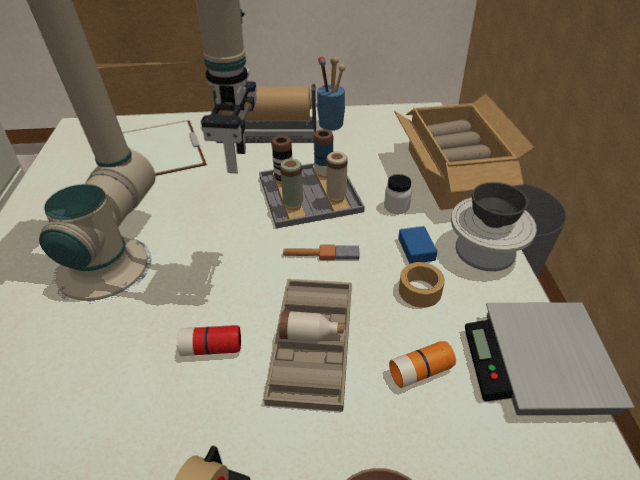

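```bash
python3 - <<'E'
import cv2,numpy as np
a=cv2.imread("pics/t38.png")[195:345,125:280]; b=cv2.imread("pics/s38.png")[115:225,255:365]
cv2.imwrite("pics/z38.png",np.hstack([cv2.resize(a,(400,390),interpolation=cv2.INTER_CUBIC),cv2.resize(b,(390,390),interpolation=cv2.INTER_CUBIC)]))
E
```

```text
(no output)
```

View pics/z38.png

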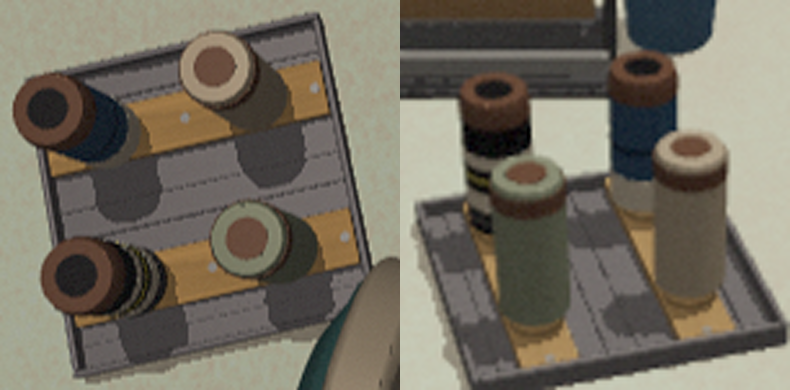

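Both tumblers hang upright at the dry ones' height, and the other items are at their original pixels. I'll hand in.

```bash
python3 -c "
from bench import bot
print(bot.job_done())"
```

```text
the job is handed in; nothing more can be done
None
```

The black and blue tumblers are both hanging mouth down on the two free pegs, blue on the far one and black on the near one. I handed the job in at about 46 s.

**Method:** I gripped each tumbler near its foot, turned it mouth-down by pressing its mouth against the fixed tray's end wall, and lowered it slowly until I felt the peg (about 8 N at first touch). Then I eased off and let go.

**Last checks:** In the final top and side views both tumblers look straight, with their feet level with the dry ones. The dry tumblers, bottle, brush and other items look unmoved, and the robot is touching nothing.

**What disagreed or went wrong:**
- **Fingertips:** They sit about 33 mm behind the reported tool point. My first two closings caught too high, one of them pressing on the top of the blue tumbler, and I corrected for the offset after that.
- **Black tumbler:** It slipped over the tray wall once at about 50° of tilt and had to be caught again. The push was about 15 N.
- **Black's position:** Its foot shows about 4 pixels (roughly 5 mm) off the peg's centre. That is within the play of the bore on the peg.

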